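Load the laser-marking fixture in rack order

TASK

Move the four aluminium blanks from the rack's black cups into the four nests of the dark marking fixture, keeping their order: the blank next to the rack's index post goes into the nest next to the fixture's index post, and so on along the row, because the laser numbers the parts by nest. Set each blank down gently, standing upright on the floor of its nest, without dropping it or letting any blank fall over.

Things in the scene. Friction and masses are not known exactly. Their poses are not given: they have to be found in the camera images.
- spindle: Loose aluminium blank, stepped spindle: foot 28 mm in diameter and 35 mm high, above it a thinner stem 18 mm in diameter up to 90 mm; the tallest and, from above, the thinnest blank. About 100 g. Origin at the centre of its underside, z up along its axis. Starts upright in one of the rack's cups.
- drum: Loose aluminium blank, plain round drum, 32 mm in diameter, 50 mm high; the shortest blank. About 110 g. Origin at the centre of its underside, z up along its axis. Starts upright in one of the rack's cups.
- block: Loose aluminium blank, square block, 28 x 28 mm, 65 mm high, sides along its x and y axes. About 130 g. Origin at the centre of its underside, z up along its axis. Starts upright in one of the rack's cups.
- knob: Loose aluminium blank, mushroom knob: foot 30 mm in diameter and 12 mm high, neck 20 mm in diameter, round head 38 mm in diameter from 38 to 58 mm height; the widest blank. About 100 g. Origin at the centre of its underside, z up along its axis. Starts upright in one of the rack's cups.
- cup_a: Fixed black square cup of the rack, the one that holds the spindle at the start; the four cups are alike. 52 mm square outside, 46 mm inside, origin at the centre of its underside (12 mm above the table), axes as the rack's; inner floor 4 mm, rim 12 mm above the origin.
- cup_b: Fixed black square cup of the rack, the one that holds the drum at the start; the four cups are alike. 52 mm square outside, 46 mm inside, origin at the centre of its underside (12 mm above the table), axes as the rack's; inner floor 4 mm, rim 12 mm above the origin.
- cup_c: Fixed black square cup of the rack, the one that holds the block at the start; the four cups are alike. 52 mm square outside, 46 mm inside, origin at the centre of its underside (12 mm above the table), axes as the rack's; inner floor 4 mm, rim 12 mm above the origin.
- cup_d: Fixed black square cup of the rack, the one that holds the knob at the start; the four cups are alike. 52 mm square outside, 46 mm inside, origin at the centre of its underside (12 mm above the table), axes as the rack's; inner floor 4 mm, rim 12 mm above the origin.
- rack: The rack: fixed brown wooden board 300 x 72 x 12 mm on the table, origin at the centre of its underside, x along its length, z up. The four black cups stand on it in a row at x = -87, -29, +29, +87 mm, y = 0, in any order. Its index post (upright steel pin, 14 mm in diameter, 45 mm high) stands at x = -138 mm, the only one on it; the +x end has none. It may lie left or right, turned any way.
- fixture: The marking fixture: fixed dark steel plate 300 x 84 x 20 mm on the table, origin at the centre of its underside, x along its length, z up. Four alike square nests 48 x 48 mm, 8 mm deep (floor 12 mm above the table), at x = -87, -29, +29, +87 mm, y = 0. Its index post (upright steel pin, 14 mm in diameter, 45 mm high) stands at x = -138 mm, the only one on it; the +x end has none. Turned any way.
Mind the look-alikes: they are no part of the job. Leave any orange look-alike of the drum alone.

How it is judged:
By the outcome, as a careful person would: the job done as asked, in the order asked, and still so for the second after the job is handed in, with the robot touching nothing.
It also fails if it takes over 122 s, if anything falls off the work surface, if the arm or the gripper's body presses on something with over 40 N, if the wrist force passes 120 N, or if a joint passes its speed limit or range.

ROBOT

A 6-joint arm with a two-finger parallel gripper is mounted at the origin on the work surface. World frame = base frame: x ahead of the robot, y to its left, z up, the work surface at z = 0. Lengths are in mm, angles in rad, forces in N, time in s.
With the tool pointing down it reaches from about 350 to 975 mm from the base axis. Payload 4.9 kg.
Tool frame: the origin (TCP) lies midway between the tips of the shut fingers; the grasp point (between the pads) lies 19 mm behind it; z points along the fingers, y is the direction in which the jaws open and shut (so a half turn about z gives the same grasp; the last joint's range is limited). The gripper opens to 85 mm and grips with 20 to 120 N. Pads are 22 mm wide; open, the fingers measure 114 mm over their backs; the gripper's body (76 mm by 85 mm) begins 54 mm behind the grasp point. The pads swing forward as they close: fully open they stand 13 mm farther back than shut.
Start: joints at [0.984, 0.053, 1.613, -0, 1.476, -0.119], TCP at [281.814, 557.837, 231.304] pointing down, gripper open.
Joint ranges: [-3.01, 3.01], [-1.01, 2.22], [0.06, 2.58], [-1.02, 4.17], [0.09, 2.62], [-3.14, 3.14]. Speed limits (rad/s): [2.57, 2.57, 3.14, 3.14, 3.14, 3.14].

INTERFACE

Orientations are given as a 3x3 rotation matrix whose columns are the frame's x, y, z axes.
In Python, from cell import readout, camera, get_calibration, robot, spotter gives the robot as it stands. The module is installed in compiled form; this text tells all that it offers.
- The arm moves only by the tool step_arm, never from a script. Its argument "commands" is one flat list of numbers, 4 for each row, row after row: the shift along the tool's x, y, z in m, then the turn about the tool's z in rad. A call has 1 to 5 rows; each row shifts and turns the pose as measured when the row begins, along the tool's axes as they then stand; what a row does not reach is not made up. A row lasts 1/12 s, in which the tool goes at most 41.7 mm and 7.16 degrees, less where a joint would pass 70% of its speed; a pose out of reach is approached as far as the arm can. A call is refused whole if a number of a shift passes 0.0417 or a number of a turn 0.125, either way. A call with a gripper value outside its range is refused whole. "hand" is the opening, from -1 (shut) to 1 (fully open), set as the call begins (left out, the last holds). The fingers move at their own pace and stop on an object; "grip_force" is the grip in N (left out, the last holds). Time passes only in rows, so rows that do not move let the fingers close. It gives the time, the measured TCP pose, the force and the opening at its end, in the units of the state.
- readout.get_obs(): the state, without advancing time (a new reading comes with each control period).
- camera(name): name is "scene" or "side" or "wrist"; returns the picture (420x560x3 uint8, blue, green, red); there is no depth.
- get_calibration(name): a dict with "camera_matrix" (3x3 intrinsics, pixels), "extrinsics" (4x4, takes a point from world to camera coordinates). Camera axes: x right, y down, z forward; pixel columns grow to the right and rows downward; lengths in mm; the calibration is good to about 2 mm. The wrist camera is an equidistant fisheye: a pixel r from the principal point sees the ray r / f radians off the axis. A picture is of the moment at which its call begins: read the wrist's pose just before it. get_calibration takes no time and is no camera call; for the wrist camera it gives the pose at the moment of the call.
- robot.close_job(): hands the job in, once; it reports no verdict.
Trained networks look in the newest picture that a camera, given by its name, has taken for a name from the list of things; names that differ only in an ending like _2 or _b are one class to them, and where a whole thing is asked for, a point or a joint stands for the part that bears it (a point fixed in the world has none). Each returns a list of dicts, best first, with "p" (0 to 1); they miss things now and then, are a little off and sometimes report something else, mostly with a low value. They report only what shows in the picture. A call takes as long as a camera call. They do not tell look-alikes from the thing itself.
- spotter.recognise(camera, thing): "extent" ([left, top, right, bottom] in pixels, round what is visible of it).
The state is a dict: "time": time; "qpos": joint angles; "joint_vel": joint speeds; "tau": joint torques, N m; "tcp_pos": TCP position; "eef_rot": TCP orientation; "ft_force": force on the tool from outside, world axes, zero at the start; "wrist_torque": the same for the moment, N m; "finger_gap": finger opening in mm.
Only numpy, scipy, OpenCV 4.12 (cv2) and the standard library are available. Lean on these libraries where they do the work, as an engineer would, in place of code of your own. Each camera call takes 0.05 s, during which the arm holds its last target.

## Working session

There is one attempt and no reset: what is moved stays moved. The work goes in short steps, Python scripts to look and compute and a tool call to move; the robot and the scene stay as the last step left them, time stands still between calls to the robot, and variables do not carry over. Pictures are saved under pics/ and viewed, and the job is handed in when it is done.

Besides the shell and the picture viewer there is one more tool, called as name(argument=value, ...), one argument or row to a line, values as JSON. step_arm: Moves the arm, as the interface text tells. Its arguments: {"type":"object","properties":{"commands":{"type":"array"},"hand":{"type":"number"},"grip_force":{"type":"number"}},"required":["commands"]}

```bash
mkdir -p pics
python3 - <<'E'
from cell import readout, camera, get_calibration, robot, spotter
import cv2, numpy as np
o=readout.get_obs(); print(o)
for n in ["scene","side","wrist"]:
    im=camera(n); cv2.imwrite(f"pics/{n}0.png",im)
    c=get_calibration(n); print(n,c)
E
```

```text
{'time': 0.0, 'qpos': array([ 9.84022802e-01,  5.33419488e-02,  1.61431927e+00, -1.30860365e-05,
        1.47598621e+00, -1.18970128e-01]), 'joint_vel': array([-0.00116782, -0.00272665, -0.00039409, -0.00078559,  0.00125272,
        0.00109659]), 'tau': array([-5.65996088e-04, -3.93687129e+01, -3.70170379e+01, -1.24251210e-04,
        7.03686746e-03, -3.35968565e-06]), 'tcp_pos': array([281.46393355, 557.32883261, 230.05716243]), 'eef_rot': array([[-8.92561382e-01,  4.50924505e-01, -1.12683632e-03],
       [ 4.50925854e-01,  8.92559758e-01, -1.71829258e-03],
       [ 2.30948520e-04, -2.04180122e-03, -9.99997889e-01]]), 'ft_force': array([ 0.53824921, -0.05878366, -0.32375569]), 'wrist_torque': array([ 0.00279023, -0.02081546,  0.01735791]), 'finger_gap': 85.42516733135437}
scene {'camera_matrix': array([[443.24125421,   0.        , 274.92031617],
       [  0.        , 443.24125421, 211.0812529 ],
       [  0.        ,   0.        ,   1.        ]]), 'extrinsics': array([[ 2.96941919e-01,  9.54696626e-01,  1.94897073e-02,
        -1.67923322e+02],
       [ 6.75233249e-01, -1.95500332e-
[... 587 characters left out ...]
 [ 1.22143000e-01,  6.79331291e-01, -7.23595249e-01,
         6.91761718e+02],
       [ 0.00000000e+00,  0.00000000e+00,  0.00000000e+00,
         1.00000000e+00]])}
wrist {'camera_matrix': array([[325.1922621 ,   0.        , 277.26111743],
       [  0.        , 325.1922621 , 208.17423267],
       [  0.        ,   0.        ,   1.        ]]), 'extrinsics': array([[ 4.50243266e-01,  8.92905684e-01, -6.64424038e-04,
        -6.22658813e+02],
       [ 8.53228421e-01, -4.30016611e-01,  2.95105024e-01,
        -3.81749031e+01],
       [ 2.63215240e-01, -1.33435955e-01, -9.55464590e-01,
         3.79794544e+02],
       [ 0.00000000e+00,  0.00000000e+00,  0.00000000e+00,
         1.00000000e+00]])}
```

View pics/scene0.png

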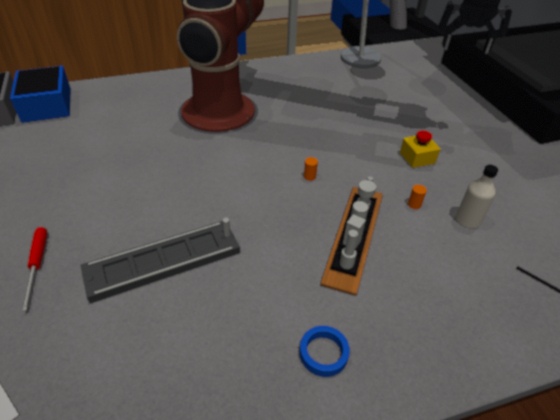

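View pics/side0.png

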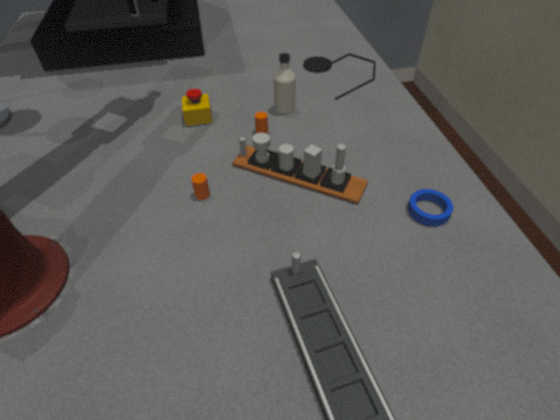

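View pics/wrist0.png

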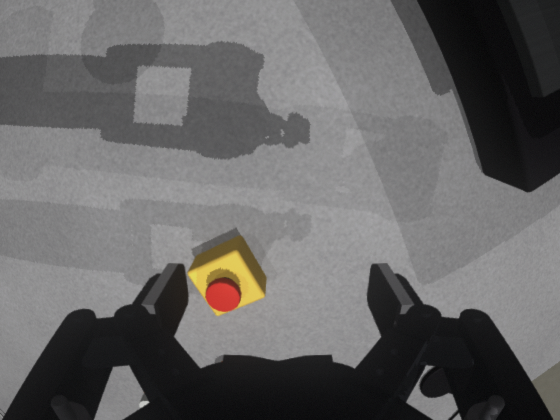

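Rack (scene ≈ (355,238), side ≈ (300,175)): from its post the order is knob, drum, block, spindle. The fixture's post is at scene (226,225) / side (296,263). Orange look-alikes are at scene (311,168) and (417,196), off the rack. I'll enlarge both to fit the poses.

Run:
```python
import cv2,numpy as np
s=cv2.imread('pics/scene0.png'); d=cv2.imread('pics/side0.png')
def crop(im,x0,y0,x1,y1,k,n):
    c=cv2.resize(im[y0:y1,x0:x1],None,fx=k,fy=k,interpolation=cv2.INTER_CUBIC)
    for x in range((x0+9)//10*10,x1,10):
        cv2.line(c,((x-x0)*k,0),((x-x0)*k,6 if x%50 else 14),(0,255,255),1)
        if x%20==0: cv2.putText(c,str(x),((x-x0)*k,24),0,.4,(0,255,255),1)
    for y in range((y0+9)//10*10,y1,10):
        cv2.line(c,(0,(y-y0)*k),(6,(y-y0)*k),(0,255,255),1)
        if y%20==0: cv2.putText(c,str(y),(8,(y-y0)*k+4),0,.4,(0,255,255),1)
    cv2.imwrite(n,c)
crop(s,70,200,250,310,4,'pics/c1.png')
crop(s,310,165,400,300,4,'pics/c2.png')
crop(d,225,125,380,205,5,'pics/c3.png')
crop(d,260,245,400,420,3,'pics/c4.png')
```

```text
(no output)
```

View pics/c1.png

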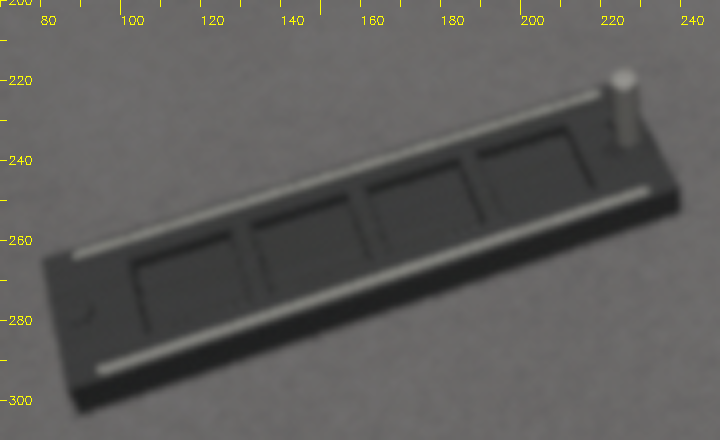

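View pics/c2.png

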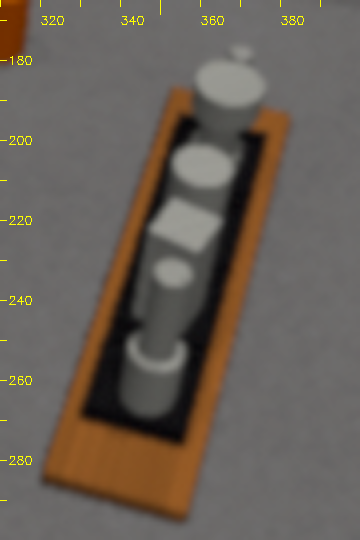

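View pics/c3.png

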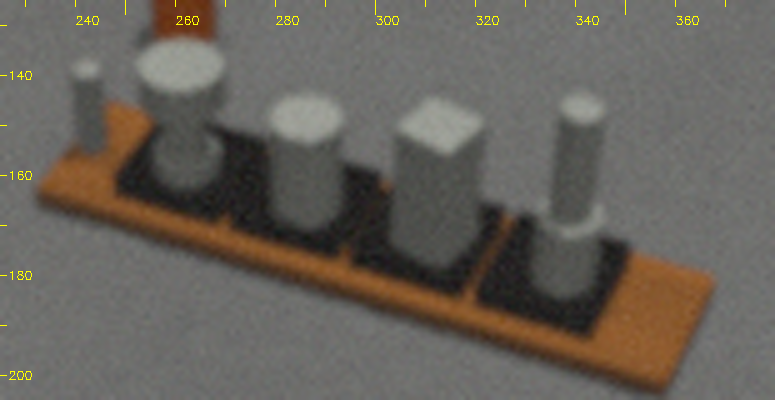

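View pics/c4.png

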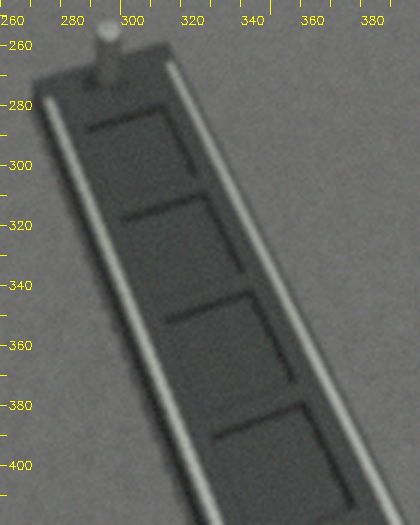

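```bash
cat > h.py <<'E'
import numpy as np, cv2
from scipy.optimize import least_squares
from cell import readout, camera, get_calibration, robot, spotter
def proj(c,P):
    P=np.atleast_2d(P).astype(float);E=c['extrinsics'];K=c['camera_matrix']
    q=P@E[:3,:3].T+E[:3,3]; return np.c_[K[0,0]*q[:,0]/q[:,2]+K[0,2],K[1,1]*q[:,1]/q[:,2]+K[1,2]]
def projw(c,P):
    P=np.atleast_2d(P).astype(float);E=c['extrinsics'];K=c['camera_matrix']
    q=P@E[:3,:3].T+E[:3,3]; r=np.hypot(q[:,0],q[:,1]);t=np.arctan2(r,q[:,2])
    return np.c_[K[0,0]*t*q[:,0]/r+K[0,2],K[1,1]*t*q[:,1]/r+K[1,2]]
def unproj(c,uv,z,fish=False):
    uv=np.atleast_2d(uv).astype(float);E=c['extrinsics'];K=c['camera_matrix']
    d=np.c_[(uv[:,0]-K[0,2])/K[0,0],(uv[:,1]-K[1,2])/K[1,1]]
    if fish:
        r=np.hypot(d[:,0],d[:,1]); d=np.c_[d*(np.sin(r)/r)[:,None],np.cos(r)]
    else: d=np.c_[d,np.ones(len(d))]
    R=E[:3,:3];o=-R.T@E[:3,3];w=d@R
    return o+w*((z-o[2])/w[:,2])[:,None]
def T(p,L):
    x,y,t=p;L=np.atleast_2d(L).astype(float);c,s=np.cos(t),np.sin(t)
    return np.c_[x+c*L[:,0]-s*L[:,1],y+s*L[:,0]+c*L[:,1],L[:,2]]
E
cat > fit.py <<'E'
from h import *
S=get_calibration('scene');D=get_calibration('side')
def fit(obs,p0):
    # obs: list (cal, local, px)
    def res(p):
        return np.concatenate([ (proj(c,T(p,L))-np.array(u)).ravel() for c,L,u in obs])
    r=least_squares(res,p0,loss='soft_l1');return r.x,res(r.x).reshape(-1,2).round(1)
fx=[(S,[-138,0,20],(226,236)),(S,[-138,0,65],(225.5,219)),(D,[-138,0,65],(296,256)),(D,[-138,0,20],(296,271))]
def tryfit(base,a,p0s):
    for p0 in p0s:
        x,r=fit(base+a,p0);print(x.round(3),np.abs(r).sum(),r.tolist())
post=unproj(S,(226,236),20)[0];print('fpost',post,unproj(D,(296,271),20)[0])
e=unproj(S,(83,281),20)[0];d=e-post;th=np.arctan2(d[1],d[0]);print('th',th)
hy=42
# sign: near side (scene lower) 
n=unproj(S,(87.5,298),20)[0];
R=np.array([np.cos(th),np.sin(th)]);s=np.sign(R[0]*(n-e)[1]-R[1]*(n-e)[0]);print(s)
fx+=[(S,[150,s*42,20],(87.5,298)),(S,[150,-s*42,20],(80.5,264.5)),(S,[-150,s*42,20],(240,247.5)),(D,[-150,s*42,20],(315,260)),(D,[-150,-s*42,20],(272,272))]
if 1:
    c=(post+e)[:2]/2;x,r=fit(fx,[*c,th]);print('fixture',x.round(3),r.tolist());F=x
# rack
post=unproj(D,(242,156),12)[0];e=unproj(D,(361.5,191),12)[0];d=e-post;th=np.arctan2(d[1],d[0]);
R=np.array([np.cos(th),np.sin(th)]);n=unproj(D,(357,202.5),12)[0];s=np.sign(R[0]*(n-e)[1]-R[1]*(n-e)[0]);print(s,th)
rx=[(D,[-138,0,57],(240.5,139)),(D,[-138,0,12],(242,155)),(D,[150,s*36,12],(356.5,202)),(D,[150,-s*36,12],(365.5,182)),(D,[-150,s*36,12],(233,163.5)),
 (D,[87+26,s*26,24],(342,192)),
 (S,[-150,-s*36,12],(380,193)),(S,[-150,s*36,12],(350.5,187)),(S,[150,s*36,12],(318.5,285)),(S,[150,-s*36,12],(354,293.5))]
c=(post+e)[:2]/2;x,r=fit(rx,[*c,th]);print('rack',x.round(3),r.tolist());Rk=x
print('nests',T(F,[[a,0,12] for a in(-87,-29,29,87)]).round(1).tolist())
print('cups',T(Rk,[[a,0,16] for a in(-87,-29,29,87)]).round(1).tolist())
for nm,h,us,ud in [('knob',58,(365,186.5),(261.5,138)),('drum',50,(357.5,206.5),(286,148)),('block',65,(356.5,220.5),(313,150)),('spindle',90,(350.5,233),(340.5,146))]:
    a=unproj(S,us,16+h)[0];b=unproj(D,ud,16+h)[0];print(nm,a.round(1),b.round(1))
tops=[(348,223),(353,213.5),(366,218),(360.5,228)]
print('block corners scene',unproj(S,tops,81).round(1).tolist())
print('side',unproj(D,[(302.5,150),(311,144.5),(322,149.5),(314,155.5)],81).round(1).tolist())
E
python3 fit.py
```

```text
fpost [510.28125827 -89.48409254  20.        ] [502.52667841 -87.51179196  20.        ]
th -1.4436642207459263
1.0
fixture [ 523.749 -223.335   -1.422] [[0.5, -2.6], [-0.3, -0.7], [0.9, -1.1], [0.4, -0.4], [-0.9, -0.1], [-1.0, 0.3], [-0.4, -2.1], [1.0, -1.5], [-0.9, 0.1]]
-1.0 -0.6266302519576024
rack [564.712 172.846  -0.636] [[0.8, 0.7], [0.9, 0.5], [1.4, 0.8], [2.6, -0.9], [-2.4, -0.2], [0.8, -1.8], [0.7, -2.1], [0.1, -3.1], [-1.1, -4.9], [0.2, -2.8]]
nests [[510.9, -137.3, 12.0], [519.5, -194.7, 12.0], [528.0, -252.0, 12.0], [536.6, -309.4, 12.0]]
cups [[494.7, 224.6, 16.0], [541.4, 190.1, 16.0], [588.0, 155.6, 16.0], [634.7, 121.1, 16.0]]
knob [502.2 221.8  74. ] [496.1 228.8  74. ]
drum [547.4 184.4  66. ] [543.1 193.6  66. ]
block [596.8 156.9  81. ] [592.4 156.5  81. ]
spindle [644.3 118.9 106. ] [639.6 126.9 106. ]
block corners scene [[598.4, 138.0, 81.0], [577.0, 158.4, 81.0], [595.8, 178.0, 81.0], [617.6, 155.8, 81.0]]
side [[571.2, 161.0, 81.0], [592.9, 175.3, 81.0], [610.9, 154.3, 81.0], [589.9, 138.7, 81.0]]
```

step_arm(
  commands=[-0.036,-0.018,0,0,-0.036,-0.018,0,0,-0.036,-0.018,0,0,-0.036,-0.018,0,0,-0.036,-0.018,0,0],
)

```text
time: 0.57
tcp_pos: [400.1, 395.9, 227.5]
eef_rot: [[-0.899, 0.438, -0.005], [0.438, 0.899, -0.001], [0.004, -0.003, -1.0]]
ft_force: [0.4, 1.7, 1.4]
finger_gap: 85.5
```

step_arm(
  commands=[-0.036,-0.018,0,0,-0.036,-0.018,0,0,-0.036,-0.018,0,0,-0.036,-0.018,0,0,-0.036,-0.018,0,0],
)

```text
time: 0.98
tcp_pos: [524.8, 228.4, 225.7]
eef_rot: [[-0.9, 0.437, -0.006], [0.437, 0.9, -0.002], [0.004, -0.004, -1.0]]
ft_force: [1.5, -0.1, 0.2]
finger_gap: 85.5
```

step_arm(
  commands=[-0.025,-0.013,0,0,-0.025,-0.013,0,0,0,0,0,0.08,0,0,0,0.08,0,0,0,0],
)

```text
time: 1.4
tcp_pos: [563.5, 171.3, 223.3]
eef_rot: [[-0.807, 0.59, -0.008], [0.59, 0.807, -0.005], [0.003, -0.008, -1.0]]
ft_force: [-0.9, 0.5, -0.8]
finger_gap: 85.2
```

```bash
cat > crop.py <<'E'
import cv2
def crop(im,x0,y0,x1,y1,k,n):
    c=cv2.resize(im[y0:y1,x0:x1],None,fx=k,fy=k,interpolation=cv2.INTER_CUBIC)
    for x in range((x0+9)//10*10,x1,10):
        cv2.line(c,(int((x-x0)*k),0),(int((x-x0)*k),6 if x%50 else 14),(0,255,255),1)
        if x%20==0: cv2.putText(c,str(x),(int((x-x0)*k),24),0,.4,(0,255,255),1)
    for y in range((y0+9)//10*10,y1,10):
        cv2.line(c,(0,int((y-y0)*k)),(6,int((y-y0)*k)),(0,255,255),1)
        if y%20==0: cv2.putText(c,str(y),(8,int((y-y0)*k+4)),0,.4,(0,255,255),1)
    cv2.imwrite(n,c)
E
python3 - <<'E'
from h import *
import pickle
c=get_calibration('wrist');o=readout.get_obs();im=camera('wrist');cv2.imwrite('pics/w1.png',im);pickle.dump((c,o),open('w1.pkl','wb'))
for n in ['knob','drum','block','spindle','rack']: print(n,[(np.round(r['extent']),round(r['p'],2)) for r in spotter.recognise('wrist',n)])
from crop import crop
crop(im,0,0,560,420,1.4,'pics/w1b.png')
E
```

```text
knob [(array([266.,  77., 307., 118.]), 0.93)]
drum [(array([369.,  30., 412.,  68.]), 0.67), (array([128.,  24., 173.,  58.]), 0.6), (array([267., 142., 303., 176.]), 0.56)]
block [(array([267., 194., 304., 247.]), 0.82)]
spindle [(array([274., 247., 300., 306.]), 0.61)]
rack [(array([254.,  40., 321., 296.]), 0.71)]
```

View pics/w1b.png

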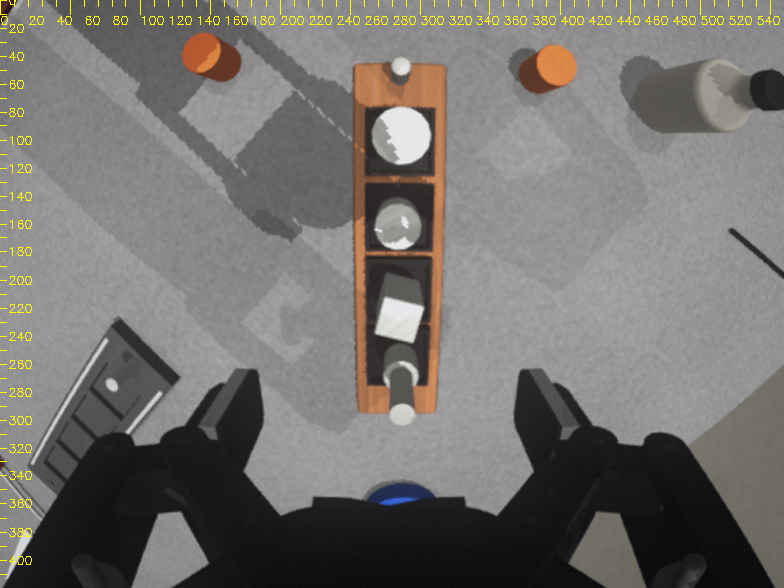

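From the post (286,50), the wrist view shows the knob (286,97), drum (284,159), block (285,222) and spindle (287,275). The orange look-alikes at (147,40) and (393,48) stand off the rack, so I leave them alone. Next is an enlarged crop to confirm and measure.

Run:
```python
import cv2
from crop import crop
im=cv2.imread('pics/w1.png')
crop(im,240,40,340,180,4,'pics/w1c.png');crop(im,240,170,340,310,4,'pics/w1d.png')
a=cv2.imread('pics/w1c.png');b=cv2.imread('pics/w1d.png');cv2.imwrite('pics/w1e.png',cv2.hconcat([a[:560],b[:560]]))
```

```text
(no output)
```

View pics/w1e.png

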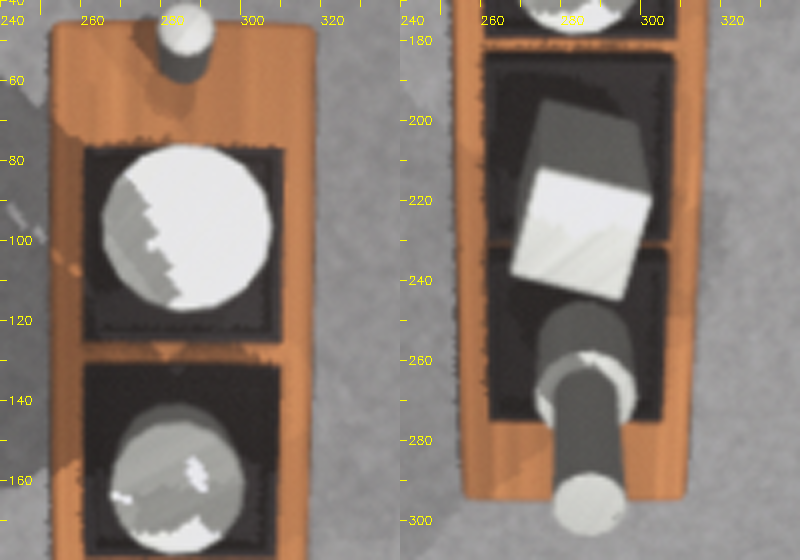

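```bash
cat > m1.py <<'E'
from h import *
import pickle
c,o=pickle.load(open('w1.pkl','rb'))
L=[[-150,36,12],[-150,-36,12],[150,36,12],[150,-36,12],[-138,0,57]]
# left in image (low u)?
U=np.array([(319,46.5),(252.5,45.5),(311.25,294.75),(255.75,294.25),(286.5,47.5)])
f=lambda p:(projw(c,T(p,L))-U).ravel()
r=least_squares(f,[564.7,172.8,-.636]);print('rack',r.x.round(3),f(r.x).reshape(-1,2).round(1).tolist())
Rk=r.x;print('cups',T(Rk,[[a,0,16] for a in(-87,-29,29,87)]).round(1).tolist())
R=o['eef_rot'];t=o['tcp_pos']
P={}
for n,h,u in [('knob',58,(286.75,97)),('drum',50,(284.5,161.75)),('spindle',90,(287.5,295.75))]:
    P[n]=unproj(c,u,16+h,True)[0]
B=unproj(c,[(275,212),(303,219.5),(295.5,245),(268,238)],81,True);P['block']=B.mean(0)
for i in range(4):
    d=B[(i+1)%4]-B[i];print('edge',np.hypot(*d[:2]).round(1),np.arctan2(d[1],d[0]).round(3))
for n,p in P.items():
    ct,st=np.cos(Rk[2]),np.sin(Rk[2]);d=p[:2]-Rk[:2]
    print(n,p.round(1),'rack',(ct*d[0]+st*d[1]).round(1),(-st*d[0]+ct*d[1]).round(1))
E
python3 m1.py
```

```text
rack [566.846 175.304  -0.634] [[0.3, -0.9], [-0.3, -0.6], [0.3, 1.1], [-0.4, 1.4], [0.1, -0.2]]
cups [[496.8, 226.9, 16.0], [543.5, 192.5, 16.0], [590.2, 158.1, 16.0], [636.9, 123.8, 16.0]]
edge 27.1 0.668
edge 26.7 -0.877
edge 27.2 -2.469
edge 26.8 2.258
knob [495.1 228.   74. ] rack -89.0 -0.0
drum [542.6 191.3  66. ] rack -29.0 -1.5
spindle [640.6 123.7 106. ] rack 90.0 2.1
block [592.5 156.1  81. ] rack 32.0 -0.3
```

step_arm(
  commands=[-0.03,0.0025,0.02,0,-0.03,0.0025,0.02,0,-0.03,0.002,0.02,0,0,0,0,0],
  grip_force=30,
  hand=1,
)

```text
time: 2.03
tcp_pos: [642.7, 128.2, 165.0]
eef_rot: [[-0.816, 0.578, 0.0], [0.578, 0.816, -0.003], [-0.002, -0.002, -1.0]]
ft_force: [-1.6, -0.2, -0.4]
finger_gap: 85.4
```

```bash
cat > to.py <<'E'
import sys
from h import *
# usage: to.py x y z yang
x,y,z,a=map(float,sys.argv[1:5])
o=readout.get_obs();R=o['eef_rot'];t=o['tcp_pos']
d=R.T@(np.array([x,y,z])-t);ya=np.arctan2(R[1,1],R[0,1])
tz=(ya-a+np.pi/2)%np.pi-np.pi/2
print('t',round(o['time'],2),'tcp',t.round(1),'shift mm',d.round(1),'turn',round(tz,3),'F',o['ft_force'].round(1),'gap',round(o['finger_gap'],1),'j6',o['qpos'][5].round(2),'tilt',R[:2,2].round(3))
E
python3 to.py 640 124 63 0.937
```

```text
t 2.03 tcp [642.7 128.2 165. ] shift mm [ -0.   -4.8 102. ] turn 0.018 F [-1.6 -0.2 -0.4] gap 85.4 j6 -0.87 tilt [ 0.    -0.003]
```

step_arm(
  commands=[0,-0.0025,0.03,0.01,0,-0.0025,0.03,0.01,0,0,0.03,0,0,0,0.01,0,0,0,0,0],
)

```text
time: 2.45
tcp_pos: [642.2, 125.9, 64.5]
eef_rot: [[-0.807, 0.591, 0.005], [0.591, 0.807, -0.001], [-0.004, 0.002, -1.0]]
ft_force: [0.1, 0.4, -0.2]
finger_gap: 85.5
```

```bash
python3 to.py 640 124 63 0.937
python3 - <<'E'
from h import *
from crop import crop
crop(camera('wrist'),100,100,480,400,2,'pics/w2.png')
E
```

```text
t 2.45 tcp [642.2 125.9  64.5] shift mm [ 0.6 -2.8  1.5] turn 0.001 F [ 0.1  0.4 -0.2] gap 85.5 j6 -0.86 tilt [ 0.005 -0.001]
```

View pics/w2.png

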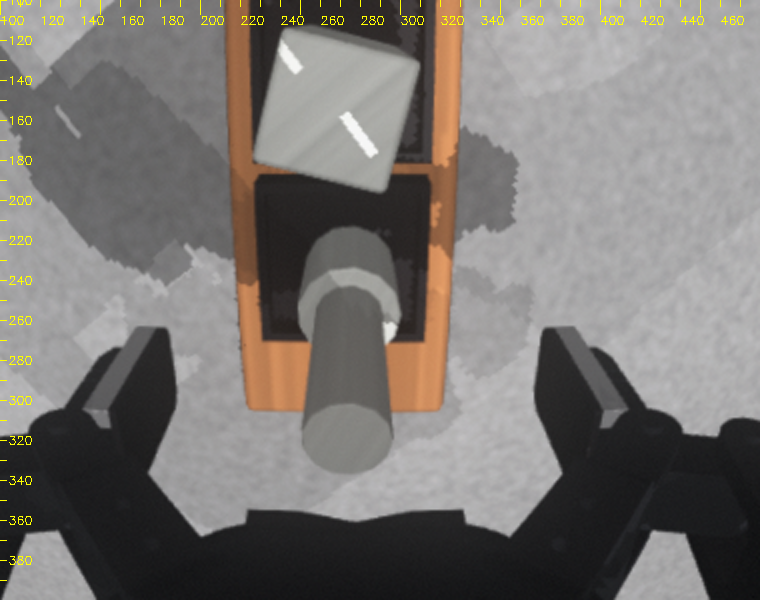

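The spindle top is at px (273,319), between the jaws and about 3 mm off-centre. I'll correct that and close.

step_arm(
  commands=[0,-0.003,0,0,0,0,0,0],
)

```text
time: 2.67
tcp_pos: [641.7, 124.4, 68.6]
eef_rot: [[-0.808, 0.59, 0.009], [0.59, 0.808, -0.001], [-0.008, 0.005, -1.0]]
ft_force: [-0.8, -0.1, 0.1]
finger_gap: 85.7
```

step_arm(
  commands=[0,0,0,0,0,0,0,0,0,0,0,0,0,0,0,0,0,0,0,0],
  hand=-1,
  grip_force=40,
)

```text
time: 3.08
tcp_pos: [646.2, 125.1, 77.1]
eef_rot: [[-0.808, 0.589, 0.022], [0.589, 0.808, 0.0], [-0.017, 0.013, -1.0]]
ft_force: [-0.0, 0.7, -0.2]
finger_gap: 25.6
```

step_arm(
  commands=[0,0,0,0,0,0,0,0,0,0,0,0,0,0,0,0],
)

```text
time: 3.42
tcp_pos: [646.5, 125.1, 77.6]
eef_rot: [[-0.808, 0.589, 0.022], [0.589, 0.808, 0.0], [-0.018, 0.014, -1.0]]
ft_force: [-0.0, -0.1, 0.8]
finger_gap: 15.9
```

```bash
python3 to.py 640 124 63 0.937
python3 - <<'E'
from h import *
from crop import crop
crop(camera('wrist'),100,100,480,400,2,'pics/w3.png')
o=readout.get_obs();print(o['finger_gap'],o['joint_vel'],o['tcp_pos'])
crop(camera('side'),220,60,420,210,4,'pics/s3.png')
E
```

```text
t 3.42 tcp [646.5 125.1  77.6] shift mm [ 4.9 -4.9 14.5] turn 0.004 F [-0.  -0.1  0.8] gap 15.9 j6 -0.86 tilt [0.022 0.   ]
16.396274141087165 [ 0.00080902 -0.00088097  0.00235363  0.00030177  0.00284611 -0.00115216] [646.54319852 125.09785168  77.65888463]
```

View pics/w3.png

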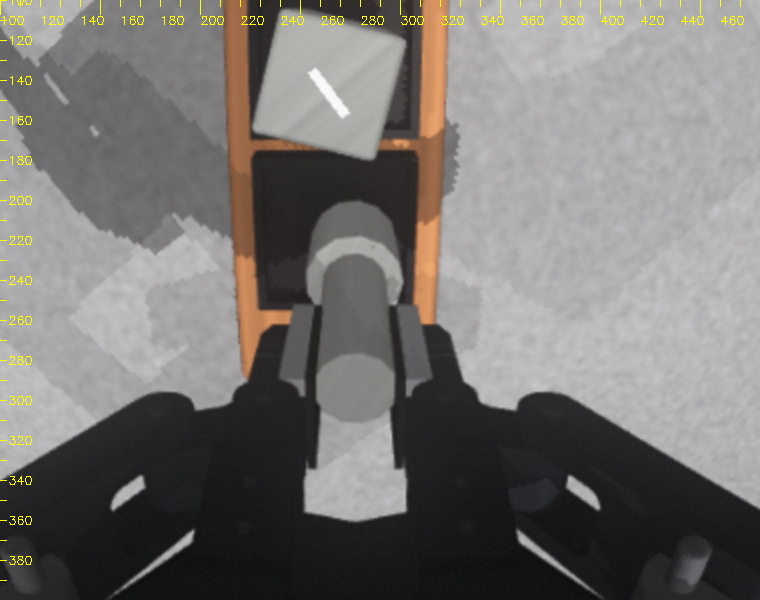

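View pics/s3.png

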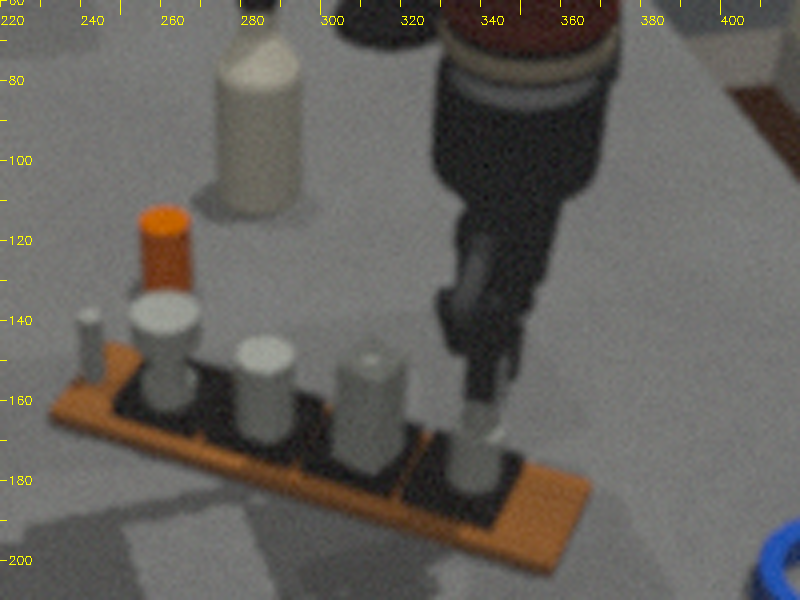

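step_arm(
  commands=[0,0,0,0,0,0,0,0,0,0,0,0],
  hand=1,
)

```text
time: 3.77
tcp_pos: [646.3, 125.0, 77.2]
eef_rot: [[-0.808, 0.589, 0.022], [0.589, 0.808, 0.0], [-0.017, 0.013, -1.0]]
ft_force: [0.3, -0.9, 0.8]
finger_gap: 51.5
```

step_arm(
  commands=[0,0,0,0,0,0,0,0,0,0,0,0],
)

```text
time: 4.02
tcp_pos: [646.2, 125.0, 77.0]
eef_rot: [[-0.808, 0.589, 0.021], [0.589, 0.808, 0.0], [-0.017, 0.013, -1.0]]
ft_force: [-0.6, -0.6, 0.5]
finger_gap: 84.7
```

```bash
python3 to.py 640 124 63 0.937
```

```text
t 4.02 tcp [646.2 125.   77. ] shift mm [ 4.6 -4.7 13.9] turn 0.004 F [-0.6 -0.6  0.5] gap 84.7 j6 -0.86 tilt [0.021 0.   ]
```

step_arm(
  commands=[0.0012,-0.0012,0.0035,0,0.0012,-0.0012,0.0035,0,0.0012,-0.0012,0.0035,0,0.001,-0.001,0.0035,0,0,0,0,0],
)

```text
time: 4.43
tcp_pos: [639.2, 123.9, 61.2]
eef_rot: [[-0.808, 0.589, 0.021], [0.589, 0.808, 0.0], [-0.017, 0.013, -1.0]]
ft_force: [0.5, -0.6, -0.4]
finger_gap: 85.5
```

step_arm(
  commands=[0,0,0,0,0,0,0,0],
)

```text
time: 4.6
tcp_pos: [638.5, 123.8, 60.3]
eef_rot: [[-0.808, 0.589, 0.02], [0.589, 0.808, 0.0], [-0.016, 0.012, -1.0]]
ft_force: [0.5, -0.2, -0.6]
finger_gap: 85.2
```

```bash
python3 to.py 640 124 63 0.937
```

```text
t 4.6 tcp [638.5 123.8  60.3] shift mm [-1.1  1.  -2.6] turn 0.004 F [ 0.5 -0.2 -0.6] gap 85.2 j6 -0.86 tilt [0.02 0.  ]
```

step_arm(
  commands=[0,0,0,0,0,0,0,0,0,0,0,0,0,0,0,0,0,0,0,0],
  hand=-1,
)

```text
time: 5.02
tcp_pos: [639.1, 124.0, 61.0]
eef_rot: [[-0.808, 0.589, 0.021], [0.589, 0.808, 0.0], [-0.017, 0.013, -1.0]]
ft_force: [0.8, 1.6, 0.1]
finger_gap: 25.3
```

step_arm(
  commands=[0,0,0,0,0,0,0,0,0,0,0,0,0,0,0,0],
)

```text
time: 5.35
tcp_pos: [639.1, 124.0, 60.8]
eef_rot: [[-0.808, 0.589, 0.021], [0.589, 0.808, 0.0], [-0.016, 0.012, -1.0]]
ft_force: [-1.2, -0.3, 1.1]
finger_gap: 16.5
```

```bash
python3 to.py 638 124 61 0.937;python3 - <<'E'
from h import *
from crop import crop
crop(camera('wrist'),100,100,480,400,2,'pics/w4.png')
E
```

```text
t 5.35 tcp [639.1 124.   60.8] shift mm [ 0.9 -0.6 -0.2] turn 0.004 F [-1.2 -0.3  1.1] gap 16.5 j6 -0.86 tilt [0.021 0.   ]
```

View pics/w4.png

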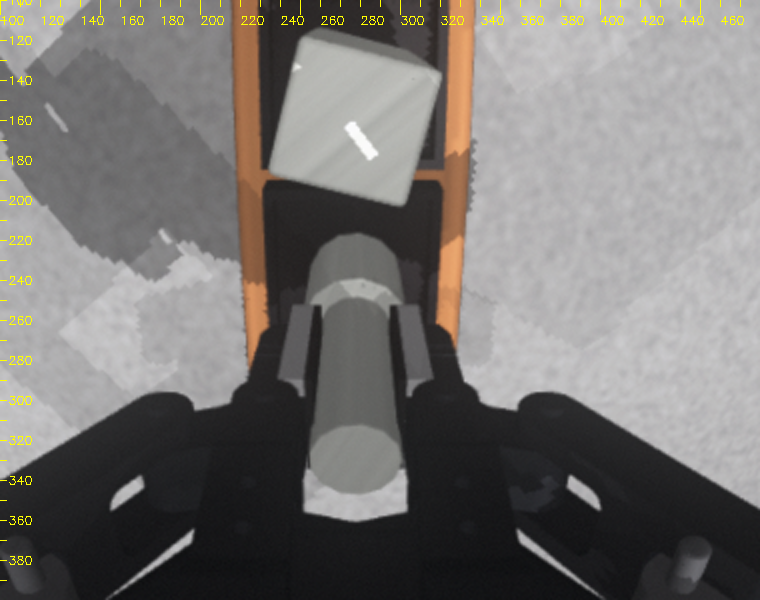

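step_arm(
  commands=[0,0,-0.015,0,0,0,-0.03,0,0,0,-0.035,0,0,0,-0.03,0,0,0,-0.015,0],
)

```text
time: 5.82
tcp_pos: [631.4, 123.4, 185.4]
eef_rot: [[-0.808, 0.589, 0.005], [0.589, 0.808, -0.001], [-0.004, 0.002, -1.0]]
ft_force: [1.5, 1.1, -0.4]
finger_gap: 16.5
```

step_arm(
  commands=[-0.0112,-0.03,0,0,-0.0112,-0.0347,0,0,-0.0112,-0.0347,0,0,-0.0112,-0.0347,0,0,-0.0112,-0.0347,0,0],
)

```text
time: 6.23
tcp_pos: [582.0, -44.8, 200.8]
eef_rot: [[-0.815, 0.579, 0.027], [0.579, 0.815, 0.001], [-0.021, 0.016, -1.0]]
ft_force: [0.4, -0.4, -0.6]
finger_gap: 16.3
```

step_arm(
  commands=[-0.0112,-0.0347,0,0,-0.0112,-0.0347,0,0,-0.0112,-0.0347,0,0,-0.0112,-0.03,0,0,-0.0112,-0.02,0,0],
)

```text
time: 6.65
tcp_pos: [533.9, -211.6, 206.6]
eef_rot: [[-0.814, 0.579, 0.033], [0.58, 0.815, -0.003], [-0.028, 0.017, -0.999]]
ft_force: [0.8, -0.0, -1.1]
finger_gap: 16.4
```

step_arm(
  commands=[0,0,0,0.11,0,0,0,0.12,0,0,0,0.12,0,0,0,0.12,0,0,0,0.12],
)

```text
time: 7.07
tcp_pos: [531.4, -219.2, 212.7]
eef_rot: [[-0.329, 0.944, 0.036], [0.944, 0.33, -0.007], [-0.019, 0.031, -0.999]]
ft_force: [-0.3, 0.2, -1.4]
finger_gap: 16.2
```

```bash
python3 to.py 525 -222 180 0.149
```

```text
t 7.07 tcp [ 531.4 -219.2  212.7] shift mm [ 0.1 -8.  32.5] turn 0.187 F [-0.3  0.2 -1.4] gap 16.2 j6 -0.86 tilt [ 0.036 -0.007]
```

step_arm(
  commands=[0,-0.003,0.004,0.1,0,-0.003,0.004,0.08,0,-0.002,0.004,0,0,0,0,0],
)

```text
time: 7.4
tcp_pos: [523.9, -221.7, 204.7]
eef_rot: [[-0.144, 0.989, 0.039], [0.989, 0.145, -0.01], [-0.015, 0.038, -0.999]]
ft_force: [0.3, 1.1, -1.4]
finger_gap: 16.1
```

```bash
python3 to.py 525 -222 180 0.149
python3 - <<'E'
from h import *
from crop import crop
import pickle
c=get_calibration('wrist');o=readout.get_obs();im=camera('wrist');cv2.imwrite('pics/w5.png',im);pickle.dump((c,o),open('w5.pkl','wb'))
crop(im,0,0,560,420,1.4,'pics/w5b.png')
E
```

```text
t 7.4 tcp [ 523.9 -221.7  204.7] shift mm [-0.1  0.2 24.8] turn -0.004 F [ 0.3  1.1 -1.4] gap 16.1 j6 -0.68 tilt [ 0.039 -0.01 ]
```

View pics/w5b.png

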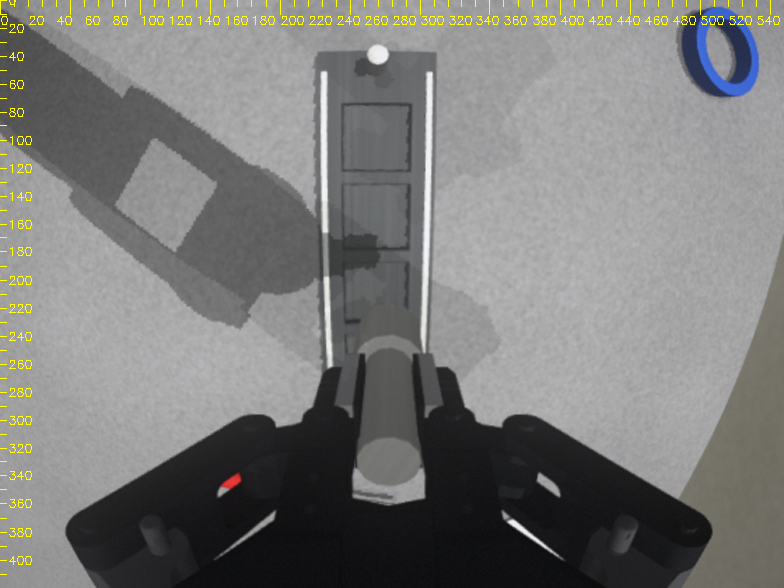

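```bash
cat > m2.py <<'E'
from h import *
import pickle
c,o=pickle.load(open('w5.pkl','rb'))
L=[[-138,0,65],[-150,-42,20],[-150,42,20]]
U=[(269.3,38.6),(225.7,37.1),(311.4,37.1)]
L+=[[-111,-24,20],[-111,24,20],[-63,24,20],[-63,-24,20],[-53,-24,20],[-53,24,20],[-5,-24,20],[-5,24,20],[5,24,20]]
U+=[(245,74.3),(293.6,74.3),(293.6,122),(245,122),(244.3,130.7),(292.9,130.7),(244.3,177.9),(292.5,177.5),(291.5,187)]
U=np.array(U)
f=lambda p:(projw(c,T(p,L))-U).ravel()
r=least_squares(f,[524,-222,-1.42],loss='soft_l1');print(r.x.round(3),f(r.x).reshape(-1,2).round(1).tolist())
print(T(r.x,[[a,0,12] for a in(-87,-29,29,87)]).round(1).tolist())
E
python3 m2.py
```

```text
[ 521.061 -224.258   -1.429] [[0.3, -0.2], [0.7, -0.3], [0.1, -0.1], [-0.6, -0.3], [-0.4, -0.3], [-0.8, -0.5], [-0.4, -0.4], [0.4, 0.8], [-0.2, 0.7], [1.2, 0.2], [-0.4, 0.3], [0.4, 0.2]]
[[508.7, -138.1, 12.0], [517.0, -195.6, 12.0], [525.2, -253.0, 12.0], [533.4, -310.4, 12.0]]
```

step_arm(
  commands=[-0.018,-0.001,0.01,0,-0.025,-0.001,0.012,0,-0.025,-0.001,0.012,0,-0.018,-0.001,0.01,0,0,0,0,0],
)

```text
time: 7.87
tcp_pos: [537.5, -310.2, 166.1]
eef_rot: [[-0.157, 0.986, 0.047], [0.987, 0.158, -0.013], [-0.02, 0.044, -0.999]]
ft_force: [-0.3, -0.2, -1.0]
finger_gap: 16.3
```

```bash
python3 to.py 533.4 -310.4 57 0.142
```

```text
t 7.87 tcp [ 537.5 -310.2  166.1] shift mm [  2.7  -8.9 108.8] turn 0.017 F [-0.3 -0.2 -1. ] gap 16.3 j6 -0.81 tilt [ 0.047 -0.013]
```

step_arm(
  commands=[0.001,-0.005,0.035,0,0,0,0,0,0,0,0,0],
)

```text
time: 8.12
tcp_pos: [535.1, -311.3, 132.8]
eef_rot: [[-0.159, 0.986, 0.049], [0.987, 0.16, -0.014], [-0.022, 0.046, -0.999]]
ft_force: [0.8, -0.9, -0.1]
finger_gap: 16.4
```

step_arm(
  commands=[0,0,-0.035,0,0,0,0,0,0,0,0,0],
)

```text
time: 8.37
tcp_pos: [533.6, -308.6, 171.2]
eef_rot: [[-0.162, 0.986, 0.048], [0.987, 0.163, -0.012], [-0.02, 0.046, -0.999]]
ft_force: [-1.4, 0.7, -2.4]
finger_gap: 16.0
```

step_arm(
  commands=[0,0,-0.035,0,0,0,0.03,0,0,0,0,0,0,0,0,0],
)

```text
time: 8.7
tcp_pos: [537.8, -308.8, 188.2]
eef_rot: [[-0.166, 0.984, 0.062], [0.986, 0.168, -0.021], [-0.031, 0.057, -0.998]]
ft_force: [-0.0, -0.2, 1.5]
finger_gap: 16.2
```

step_arm(
  commands=[0,0,0.035,0,0,0,-0.03,0,0,0,0,0,0,0,0,0],
)

```text
time: 9.03
tcp_pos: [536.8, -306.1, 182.1]
eef_rot: [[-0.169, 0.984, 0.057], [0.985, 0.17, -0.017], [-0.026, 0.053, -0.998]]
ft_force: [-1.0, 0.2, -2.8]
finger_gap: 16.6
```

step_arm(
  commands=[0.03,0,0,0,-0.03,0,0,0,0,0,0,0,0,0,0,0],
)

```text
time: 9.37
tcp_pos: [537.7, -303.7, 186.8]
eef_rot: [[-0.172, 0.983, 0.061], [0.985, 0.174, -0.018], [-0.029, 0.057, -0.998]]
ft_force: [-0.0, -0.2, -1.0]
finger_gap: 16.0
```

step_arm(
  commands=[0,0.03,0,0,0,-0.03,0,0,0,0,0,0,0,0,0,0],
)

```text
time: 9.7
tcp_pos: [540.9, -304.8, 186.8]
eef_rot: [[-0.174, 0.983, 0.06], [0.984, 0.175, -0.018], [-0.029, 0.056, -0.998]]
ft_force: [0.3, -0.2, -0.8]
finger_gap: 16.1
```

step_arm(
  commands=[0,0,0.04,0,0,0,0.04,0,0,0,-0.04,0,0,0,-0.04,0,0,0,0,0],
)

```text
time: 10.12
tcp_pos: [543.0, -306.1, 183.1]
eef_rot: [[-0.174, 0.983, 0.057], [0.984, 0.175, -0.017], [-0.026, 0.053, -0.998]]
ft_force: [1.4, -0.4, 0.3]
finger_gap: 16.3
```

step_arm(
  commands=[0,0,0,0,0,0,0,0],
)

```text
time: 10.28
tcp_pos: [545.1, -307.5, 187.6]
eef_rot: [[-0.173, 0.983, 0.063], [0.984, 0.175, -0.021], [-0.032, 0.059, -0.998]]
ft_force: [-0.5, -0.3, -0.8]
finger_gap: 16.3
```

step_arm(
  commands=[0,-0.04,0,0,0,0.04,0,0,0,0,0,0,0,0,0,0],
)

```text
time: 10.62
tcp_pos: [528.5, -302.8, 173.6]
eef_rot: [[-0.168, 0.985, 0.044], [0.986, 0.168, -0.009], [-0.016, 0.042, -0.999]]
ft_force: [-0.1, 0.2, -1.2]
finger_gap: 16.4
```

step_arm(
  commands=[0,-0.04,0,0,0,0.04,0,0,0,0,0,0,0,0,0,0],
)

```text
time: 10.95
tcp_pos: [511.6, -296.6, 156.8]
eef_rot: [[-0.161, 0.987, 0.021], [0.987, 0.161, 0.008], [0.004, 0.022, -1.0]]
ft_force: [-1.0, -0.7, -2.3]
finger_gap: 16.2
```

```bash
python3 to.py 533.4 -310.4 57 0.142
```

```text
t 10.95 tcp [ 511.6 -296.6  156.8] shift mm [-17.6  17.1 100.1] turn 0.02 F [-1.  -0.7 -2.3] gap 16.2 j6 -0.83 tilt [0.021 0.008]
```

step_arm(
  commands=[-0.0035,0.003,0.004,0.005,-0.0035,0.0035,0.008,0.005,-0.0035,0.0035,0.01,0.005,-0.0035,0.0035,0.01,0.005,-0.003,0.003,0.01,0],
)

```text
time: 11.37
tcp_pos: [539.3, -315.2, 120.2]
eef_rot: [[-0.141, 0.989, 0.035], [0.99, 0.141, -0.002], [-0.007, 0.035, -0.999]]
ft_force: [-0.4, 1.3, -1.2]
finger_gap: 16.1
```

```bash
python3 to.py 533.4 -310.4 57 0.142
```

```text
t 11.37 tcp [ 539.3 -315.2  120.2] shift mm [ 6.1 -7.4 62.9] turn -0.001 F [-0.4  1.3 -1.2] gap 16.1 j6 -0.8 tilt [ 0.035 -0.002]
```

step_arm(
  commands=[0.001,-0.003,0.01,0,0.002,-0.002,0.01,0,0.001,-0.001,0.01,0,0.001,0,0.008,0,0,0,0.004,0],
)

```text
time: 11.78
tcp_pos: [534.1, -310.9, 70.7]
eef_rot: [[-0.141, 0.99, 0.033], [0.99, 0.141, -0.0], [-0.005, 0.032, -0.999]]
ft_force: [-0.4, -0.2, -1.2]
finger_gap: 16.5
```

```bash
python3 to.py 533.4 -310.4 57 0.142
```

```text
t 11.78 tcp [ 534.1 -310.9   70.7] shift mm [ 0.7 -1.1 13.7] turn -0.001 F [-0.4 -0.2 -1.2] gap 16.5 j6 -0.81 tilt [ 0.033 -0.   ]
```

step_arm(
  commands=[0,-0.001,0.002,0,0,0,0.003,0,0,0,0.002,0,0,0,0,0],
)

```text
time: 12.12
tcp_pos: [532.2, -310.1, 61.3]
eef_rot: [[-0.141, 0.99, 0.031], [0.99, 0.141, 0.001], [-0.003, 0.03, -1.0]]
ft_force: [-1.3, 0.0, -1.4]
finger_gap: 16.4
```

```bash
python3 to.py 533.4 -310.4 57 0.142;  python3 - <<'E'
from h import *
from crop import crop
crop(camera('scene'),60,180,260,320,4,'pics/s5.png')
crop(camera('wrist'),150,150,400,400,2.4,'pics/w6.png')
E
```

```text
t 12.12 tcp [ 532.2 -310.1   61.3] shift mm [-0.4  1.   4.3] turn -0.0 F [-1.3  0.  -1.4] gap 16.4 j6 -0.81 tilt [0.031 0.001]
```

View pics/s5.png

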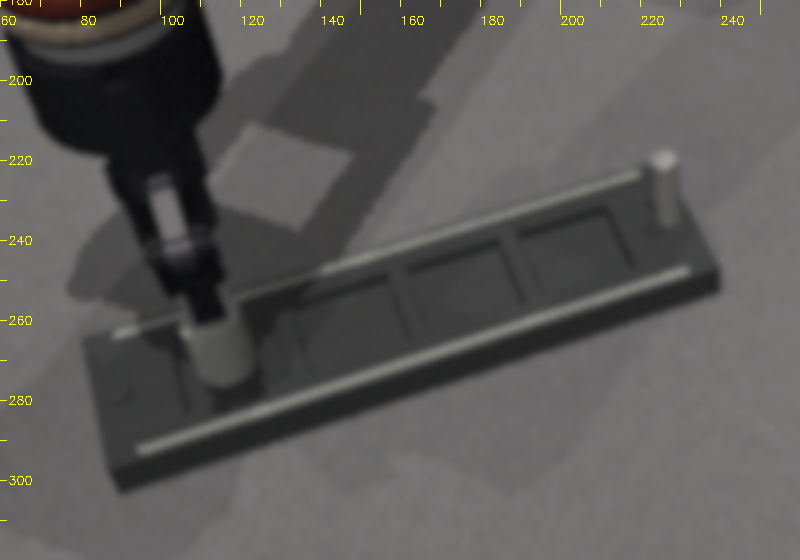

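View pics/w6.png

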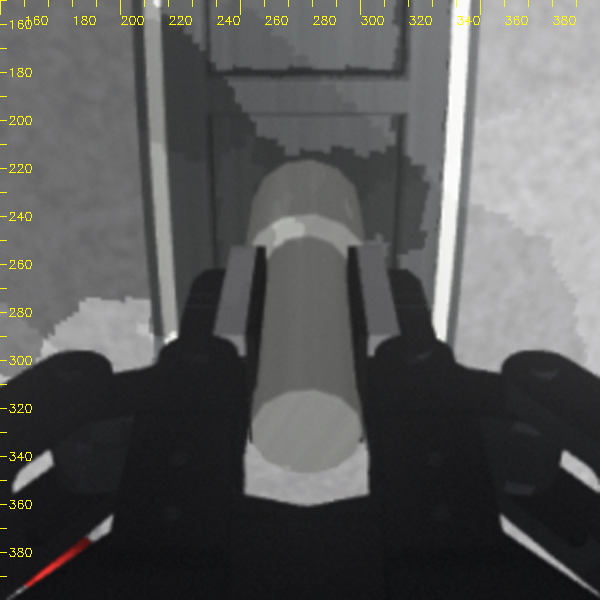

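step_arm(
  commands=[0,0,0.0015,0,0,0,0.001,0,0,0,0,0],
)

```text
time: 12.47
tcp_pos: [533.6, -311.1, 60.9]
eef_rot: [[-0.141, 0.989, 0.034], [0.99, 0.141, -0.001], [-0.006, 0.033, -0.999]]
ft_force: [0.9, 0.7, -1.3]
finger_gap: 16.3
```

step_arm(
  commands=[0,0,0.0008,0,0,0,0,0,0,0,0,0],
)

```text
time: 12.72
tcp_pos: [534.0, -311.4, 60.6]
eef_rot: [[-0.141, 0.989, 0.035], [0.99, 0.141, -0.002], [-0.007, 0.034, -0.999]]
ft_force: [-0.7, -0.3, -0.7]
finger_gap: 15.9
```

step_arm(
  commands=[0,0,0.0015,0,0,0,0.0015,0,0,0,0.0005,0],
)

```text
time: 12.97
tcp_pos: [534.3, -311.6, 57.1]
eef_rot: [[-0.141, 0.989, 0.035], [0.99, 0.141, -0.002], [-0.007, 0.034, -0.999]]
ft_force: [-0.4, 0.3, -0.2]
finger_gap: 16.2
```

step_arm(
  commands=[0,0,0.0005,0,0,0,0,0],
)

```text
time: 13.13
tcp_pos: [534.5, -311.7, 57.2]
eef_rot: [[-0.141, 0.989, 0.035], [0.99, 0.141, -0.002], [-0.007, 0.035, -0.999]]
ft_force: [0.2, 0.4, -0.9]
finger_gap: 16.1
```

step_arm(
  commands=[0,0,0.001,0,0,0,0.0005,0,0,0,0,0],
)

```text
time: 13.38
tcp_pos: [535.0, -312.1, 57.2]
eef_rot: [[-0.141, 0.989, 0.036], [0.99, 0.141, -0.003], [-0.008, 0.035, -0.999]]
ft_force: [-0.6, -0.6, -0.5]
finger_gap: 16.5
```

step_arm(
  commands=[0,0,0.001,0,0,0,0.0005,0],
)

```text
time: 13.55
tcp_pos: [535.4, -312.4, 57.0]
eef_rot: [[-0.141, 0.989, 0.036], [0.99, 0.141, -0.003], [-0.008, 0.035, -0.999]]
ft_force: [-2.1, 1.0, 4.4]
finger_gap: 16.3
```

step_arm(
  commands=[0,0,0,0,0,0,0,0,0,0,0,0,0,0,0,0,0,0,0,0],
  hand=0.6,
)

```text
time: 13.97
tcp_pos: [535.6, -312.5, 56.1]
eef_rot: [[-0.141, 0.989, 0.037], [0.99, 0.141, -0.004], [-0.009, 0.036, -0.999]]
ft_force: [-0.7, -0.0, 0.6]
finger_gap: 68.1
```

```bash
python3 to.py 533.4 -310.4 57 0.142;  python3 - <<'E'
from h import *
from crop import crop
crop(camera('wrist'),150,150,400,400,2.4,'pics/w7.png')
E
```

```text
t 13.97 tcp [ 535.6 -312.5   56.1] shift mm [ 2.4 -1.9 -1. ] turn -0.0 F [-0.7 -0.   0.6] gap 68.1 j6 -0.81 tilt [ 0.037 -0.004]
```

View pics/w7.png

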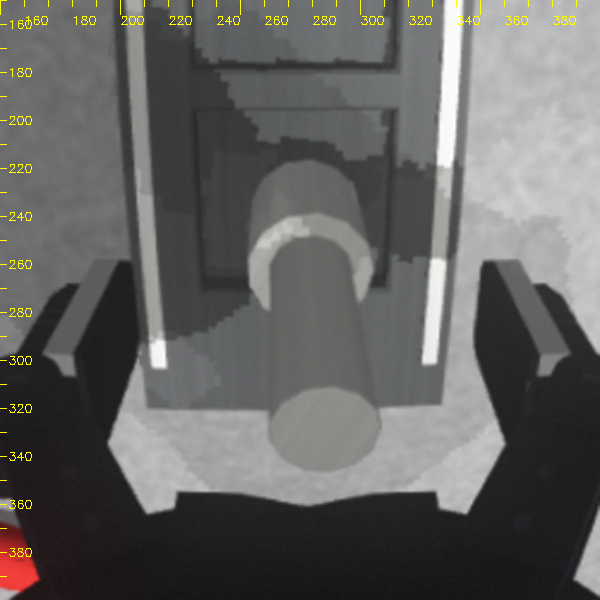

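step_arm(
  commands=[0,0,-0.01,0,0,0,-0.02,0,0,0,-0.03,0,0,0,-0.03,0,0,0,-0.02,0],
  hand=1,
)

```text
time: 14.43
tcp_pos: [527.4, -309.1, 163.5]
eef_rot: [[-0.141, 0.99, 0.025], [0.99, 0.141, 0.006], [0.002, 0.025, -1.0]]
ft_force: [0.7, -0.9, 0.4]
finger_gap: 85.3
```

step_arm(
  commands=[0.025,0.005,-0.005,0,0.038,0.01,0,0,0.038,0.01,0,0,0.038,0.01,0,0,0.038,0.01,0,0],
)

```text
time: 14.85
tcp_pos: [551.8, -132.3, 184.4]
eef_rot: [[-0.128, 0.991, 0.044], [0.992, 0.128, -0.009], [-0.014, 0.042, -0.999]]
ft_force: [1.0, -0.2, 0.8]
finger_gap: 85.4
```

step_arm(
  commands=[0.038,0.01,0,0,0.038,0.01,0,0,0.038,0.01,0,0,0.038,0.01,0,0,0.038,0.01,0,0],
)

```text
time: 15.27
tcp_pos: [577.6, 71.7, 190.1]
eef_rot: [[-0.126, 0.991, 0.052], [0.992, 0.126, -0.01], [-0.017, 0.051, -0.999]]
ft_force: [0.8, -0.8, 0.3]
finger_gap: 85.6
```

step_arm(
  commands=[0.038,0.01,0,0,0.025,0.006,0,0,0.01,0.002,0,0,0,0,0,-0.08,0,0,0,-0.12],
)

```text
time: 15.68
tcp_pos: [586.1, 158.7, 194.6]
eef_rot: [[-0.336, 0.94, 0.058], [0.942, 0.337, -0.007], [-0.026, 0.052, -0.998]]
ft_force: [0.5, -0.6, 0.0]
finger_gap: 85.6
```

step_arm(
  commands=[0,0,0,-0.12,0,0,0,-0.12,0,0,0,-0.08,0,0,0,0],
)

```text
time: 16.02
tcp_pos: [586.2, 157.4, 197.1]
eef_rot: [[-0.627, 0.777, 0.06], [0.778, 0.628, -0.008], [-0.044, 0.041, -0.998]]
ft_force: [-1.0, 0.1, -0.9]
finger_gap: 85.3
```

```bash
python3 to.py 592.5 156.1 150 0.68
```

```text
t 16.02 tcp [586.2 157.4 197.1] shift mm [-2.9  2.1 47.4] turn 0.0 F [-1.   0.1 -0.9] gap 85.3 j6 -0.53 tilt [ 0.06  -0.008]
```

step_arm(
  commands=[0.016,-0.036,0,0,-0.016,0.036,0,0,0,0,0,0,0,0,0,0],
)

```text
time: 16.35
tcp_pos: [545.7, 148.8, 157.9]
eef_rot: [[-0.62, 0.785, -0.011], [0.785, 0.62, -0.02], [-0.009, -0.021, -1.0]]
ft_force: [0.9, 0.4, 0.6]
finger_gap: 85.8
```

step_arm(
  commands=[0.016,-0.036,0,0,-0.016,0.036,0,0,0,0,0,0,0,0,0,0],
)

```text
time: 16.68
tcp_pos: [513.8, 142.6, 124.6]
eef_rot: [[-0.612, 0.787, -0.073], [0.791, 0.612, -0.03], [0.021, -0.075, -0.997]]
ft_force: [0.6, -0.2, 0.4]
finger_gap: 85.4
```

```bash
python3 to.py 592.5 156.1 150 0.68
```

```text
t 16.68 tcp [513.8 142.6 124.6] shift mm [-36.9  68.3 -31.4] turn -0.02 F [ 0.6 -0.2  0.4] gap 85.4 j6 -0.51 tilt [-0.073 -0.03 ]
```

step_arm(
  commands=[-0.012,0.025,-0.01,0,-0.012,0.025,-0.01,0,-0.01,0.02,-0.01,0,0,0,0,0,0,0,0,0],
)

```text
time: 17.1
tcp_pos: [603.9, 159.3, 158.9]
eef_rot: [[-0.606, 0.794, -0.053], [0.796, 0.605, -0.027], [0.01, -0.058, -0.998]]
ft_force: [-0.3, -0.3, -1.2]
finger_gap: 85.3
```

```bash
python3 to.py 592.5 156.1 150 0.68
```

```text
t 17.1 tcp [603.9 159.3 158.9] shift mm [  4.2 -10.5   9.5] turn -0.029 F [-0.3 -0.3 -1.2] gap 85.3 j6 -0.5 tilt [-0.053 -0.027]
```

step_arm(
  commands=[0,0,-0.04,0,0,0,0.035,0,0,0,0,0,0,0,0,0],
)

```text
time: 17.43
tcp_pos: [610.1, 159.3, 173.0]
eef_rot: [[-0.603, 0.797, -0.034], [0.798, 0.602, -0.024], [0.001, -0.041, -0.999]]
ft_force: [0.5, -0.2, 2.1]
finger_gap: 85.7
```

step_arm(
  commands=[0,0,-0.04,0,0,0,0.035,0,0,0,0,0,0,0,0,0],
)

```text
time: 17.77
tcp_pos: [611.6, 159.3, 185.3]
eef_rot: [[-0.602, 0.798, -0.025], [0.799, 0.601, -0.023], [-0.003, -0.034, -0.999]]
ft_force: [0.3, 0.4, 2.3]
finger_gap: 85.4
```

```bash
python3 to.py 592.5 156.1 150 0.68
```

```text
t 17.77 tcp [611.6 159.3 185.3] shift mm [  9.  -15.9  35.9] turn -0.035 F [0.3 0.4 2.3] gap 85.4 j6 -0.5 tilt [-0.025 -0.023]
```

Run:
```python
from h import *
from crop import crop
import pickle
c=get_calibration('wrist');o=readout.get_obs();im=camera('wrist');cv2.imwrite('pics/w8.png',im);pickle.dump((c,o),open('w8.pkl','wb'))
crop(im,150,100,430,340,2.6,'pics/w8b.png')
```

```text
(no output)
```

View pics/w8b.png

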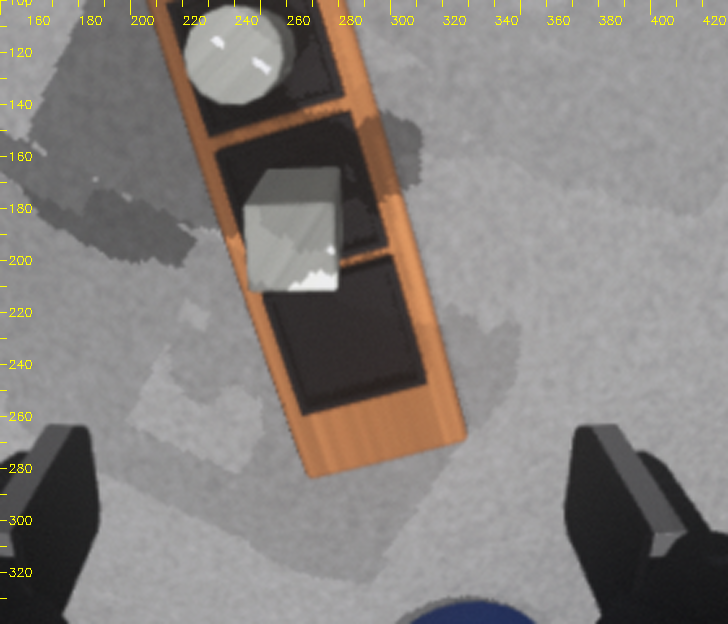

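```bash
python3 - <<'E'
from h import *
import pickle
c,o=pickle.load(open('w8.pkl','rb'))
B=unproj(c,[(244.6,178.5),(280,179.2),(280.8,211.5),(246.5,211.9)],81,True);print(B.round(1).tolist(),B.mean(0))
for i in range(4):
    d=B[(i+1)%4]-B[i];print('edge',np.hypot(*d[:2]).round(1),np.arctan2(d[1],d[0]).round(3))
E
python3 to.py 592 156.1 81 0.67
```

```text
[[573.4, 158.5, 81.0], [595.8, 174.9, 81.0], [612.3, 154.2, 81.0], [590.6, 137.1, 81.0]] [593.01517772 156.17679515  81.        ]
edge 27.7 0.631
edge 26.4 -0.898
edge 27.6 -2.472
edge 27.5 2.246
t 17.82 tcp [610.5 159.1 183.6] shift mm [  8.9 -12.7 103.1] turn -0.025 F [ 0.2 -0.1 -1.2] gap 85.6 j6 -0.5 tilt [-0.029 -0.024]
```

step_arm(
  commands=[0.002,-0.003,0.006,-0.01,0.002,-0.003,0.012,-0.01,0.002,-0.003,0.015,0,0.002,-0.002,0.015,0,0,-0.001,0.012,0],
)

```text
time: 18.23
tcp_pos: [602.3, 158.0, 134.3]
eef_rot: [[-0.62, 0.785, -0.007], [0.785, 0.62, -0.021], [-0.012, -0.018, -1.0]]
ft_force: [-0.3, 0.2, -1.1]
finger_gap: 85.5
```

```bash
python3 to.py 593 156.1 40 0.66
```

```text
t 18.23 tcp [602.3 158.  134.3] shift mm [ 5.4 -6.8 94.3] turn 0.008 F [-0.3  0.2 -1.1] gap 85.5 j6 -0.52 tilt [-0.007 -0.021]
```

Tilt is nearly gone. Descending.

step_arm(
  commands=[0.001,-0.0015,0.012,0,0.001,-0.0015,0.015,0,0.001,-0.0015,0.015,0,0.001,-0.001,0.012,0,0,-0.001,0.007,0],
)

```text
time: 18.65
tcp_pos: [594.6, 155.8, 69.1]
eef_rot: [[-0.621, 0.784, -0.004], [0.784, 0.621, -0.02], [-0.013, -0.016, -1.0]]
ft_force: [0.4, -0.7, 0.3]
finger_gap: 85.4
```

step_arm(
  commands=[0,0,0.003,0,0,0,0,0],
)

```text
time: 18.82
tcp_pos: [593.1, 155.4, 63.3]
eef_rot: [[-0.621, 0.784, -0.008], [0.784, 0.621, -0.021], [-0.011, -0.02, -1.0]]
ft_force: [0.7, -0.0, 0.0]
finger_gap: 85.6
```

```bash
python3 to.py 593 156.1 40 0.66
```

```text
t 18.82 tcp [593.1 155.4  63.3] shift mm [ 0.9  0.8 23.3] turn 0.01 F [ 0.7 -0.   0. ] gap 85.6 j6 -0.52 tilt [-0.008 -0.021]
```

step_arm(
  commands=[0,0,0.005,0,0,0,0.006,0.01,0,0,0.005,0,0,0,0.003,0,0,0,0,0],
)

```text
time: 19.23
tcp_pos: [595.3, 155.2, 45.1]
eef_rot: [[-0.612, 0.791, -0.003], [0.791, 0.612, -0.02], [-0.014, -0.015, -1.0]]
ft_force: [0.8, 0.0, 0.1]
finger_gap: 85.5
```

```bash
python3 to.py 593 156.1 40 0.66
python3 - <<'E'
from h import *
from crop import crop
crop(camera('wrist'),100,100,480,400,2,'pics/w9.png')
E
```

```text
t 19.23 tcp [595.3 155.2  45.1] shift mm [ 2.2 -1.2  5. ] turn -0.001 F [0.8 0.  0.1] gap 85.5 j6 -0.51 tilt [-0.003 -0.02 ]
```

View pics/w9.png

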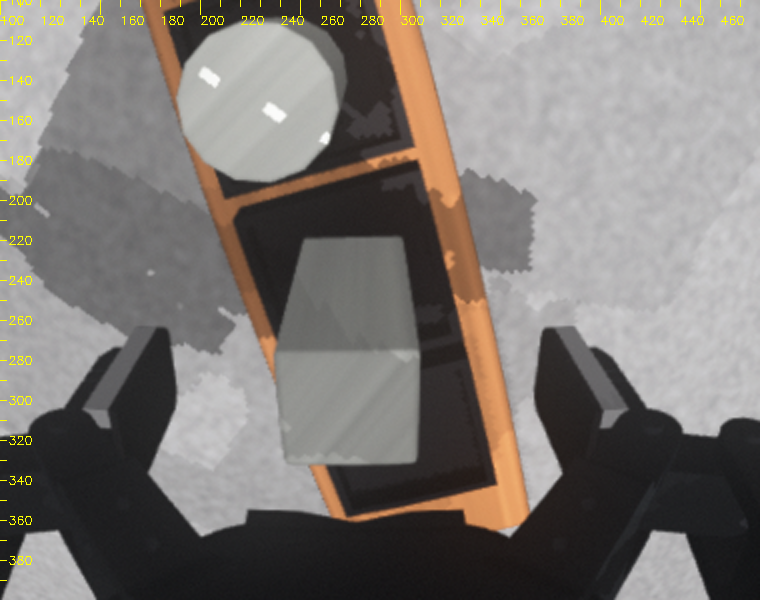

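step_arm(
  commands=[0.001,-0.001,0.002,0,0.001,-0.001,0.001,0,0,0,0,0],
)

```text
time: 19.53
tcp_pos: [593.1, 155.7, 42.9]
eef_rot: [[-0.612, 0.791, -0.002], [0.791, 0.612, -0.02], [-0.015, -0.014, -1.0]]
ft_force: [0.5, -0.7, 0.3]
finger_gap: 85.3
```

step_arm(
  commands=[0,0,0,0,0,0,0,0,0,0,0,0,0,0,0,0,0,0,0,0],
  hand=-1,
)

```text
time: 19.95
tcp_pos: [593.7, 155.9, 43.9]
eef_rot: [[-0.612, 0.791, 0.0], [0.791, 0.612, -0.02], [-0.016, -0.012, -1.0]]
ft_force: [0.9, -0.9, 0.3]
finger_gap: 27.5
```

step_arm(
  commands=[0,0,0,0,0,0,0,0,0,0,0,0],
)

```text
time: 20.2
tcp_pos: [593.6, 155.9, 43.8]
eef_rot: [[-0.612, 0.791, 0.0], [0.791, 0.612, -0.02], [-0.016, -0.012, -1.0]]
ft_force: [-0.2, 0.5, 0.4]
finger_gap: 27.7
```

```bash
python3 to.py 593 156.1 40 0.66
```

```text
t 20.2 tcp [593.6 155.9  43.8] shift mm [ 0.6 -0.3  3.8] turn -0.001 F [-0.2  0.5  0.4] gap 27.7 j6 -0.51 tilt [ 0.   -0.02]
```

step_arm(
  commands=[0,0,-0.01,0,0,0,-0.02,0,0,0,-0.025,0,0,0,-0.02,0,0,0,-0.01,0],
)

```text
time: 20.62
tcp_pos: [589.3, 156.9, 127.6]
eef_rot: [[-0.612, 0.791, -0.013], [0.791, 0.612, -0.022], [-0.009, -0.023, -1.0]]
ft_force: [-0.0, -0.2, -1.5]
finger_gap: 27.7
```

step_arm(
  commands=[-0.01,-0.011,0,0,-0.02,-0.022,0,0,-0.0256,-0.0277,0,0,-0.0256,-0.0277,0,0,-0.0256,-0.0277,0,0],
)

```text
time: 21.03
tcp_pos: [563.7, 0.8, 134.6]
eef_rot: [[-0.622, 0.783, -0.006], [0.783, 0.622, -0.02], [-0.012, -0.017, -1.0]]
ft_force: [1.4, 0.1, -1.4]
finger_gap: 27.2
```

step_arm(
  commands=[-0.0256,-0.0277,0,0,-0.0256,-0.0277,0,0,-0.0256,-0.0277,0,0,-0.0256,-0.0277,0,0,-0.0256,-0.0277,0,0],
)

```text
time: 21.45
tcp_pos: [526.8, -196.0, 134.6]
eef_rot: [[-0.622, 0.783, -0.012], [0.783, 0.622, -0.019], [-0.008, -0.022, -1.0]]
ft_force: [0.3, -0.2, -1.0]
finger_gap: 27.8
```

```bash
python3 to.py 525.2 -253 140 0.142
```

```text
t 21.45 tcp [ 526.8 -196.   134.6] shift mm [-43.6 -36.8  -4.3] turn 0.529 F [ 0.3 -0.2 -1. ] gap 27.8 j6 -1.14 tilt [-0.012 -0.019]
```

step_arm(
  commands=[-0.02,-0.018,-0.001,0,-0.014,-0.012,-0.001,0,-0.007,-0.005,0,0.08,0,0,0,0.12,0,0,0,0.12],
)

```text
time: 21.87
tcp_pos: [515.9, -263.4, 133.5]
eef_rot: [[-0.323, 0.946, -0.02], [0.946, 0.323, -0.02], [-0.012, -0.025, -1.0]]
ft_force: [0.4, 0.2, -1.7]
finger_gap: 27.9
```

step_arm(
  commands=[0,0,0,0.12,0,0,0,0.08,0,0,0,0,0,0,0,0],
)

```text
time: 22.2
tcp_pos: [511.0, -265.5, 129.4]
eef_rot: [[-0.117, 0.993, -0.027], [0.993, 0.117, -0.017], [-0.014, -0.029, -0.999]]
ft_force: [-0.4, -0.4, -0.4]
finger_gap: 27.6
```

```bash
python3 to.py 525.2 -253 40 0.142
```

```text
t 22.2 tcp [ 511.  -265.5  129.4] shift mm [12.  18.2 88.7] turn -0.025 F [-0.4 -0.4 -0.4] gap 27.6 j6 -0.7 tilt [-0.027 -0.017]
```

step_arm(
  commands=[0.003,0.004,0.002,-0.01,0.003,0.004,0.006,-0.01,0.003,0.004,0.009,0,0.002,0.003,0.009,0,0,0.001,0.007,0],
)

```text
time: 22.62
tcp_pos: [525.4, -252.2, 93.4]
eef_rot: [[-0.144, 0.989, -0.026], [0.989, 0.144, -0.018], [-0.014, -0.028, -1.0]]
ft_force: [-0.6, 0.2, -2.0]
finger_gap: 27.4
```

```bash
python3 to.py 525.2 -253 40 0.142
```

```text
t 22.62 tcp [ 525.4 -252.2   93.4] shift mm [-0.   1.2 53.3] turn 0.002 F [-0.6  0.2 -2. ] gap 27.4 j6 -0.7 tilt [-0.026 -0.018]
```

step_arm(
  commands=[0,0,0.01,0,0,0,0.01,0,0,0,0.01,0,0,0,0.006,0,0,0,0.002,0],
)

```text
time: 23.03
tcp_pos: [522.8, -250.9, 47.3]
eef_rot: [[-0.147, 0.989, -0.031], [0.989, 0.146, -0.015], [-0.01, -0.033, -0.999]]
ft_force: [-0.0, 0.4, -1.5]
finger_gap: 27.3
```

```bash
python3 to.py 525.2 -253 40 0.142
```

```text
t 23.03 tcp [ 522.8 -250.9   47.3] shift mm [-2.4  2.3  7.2] turn 0.005 F [-0.   0.4 -1.5] gap 27.3 j6 -0.7 tilt [-0.031 -0.015]
```

step_arm(
  commands=[-0.001,0.001,0.0015,0,-0.001,0.001,0.001,0,0,0,0,0,0,0,0,0],
)

```text
time: 23.37
tcp_pos: [524.7, -253.1, 43.6]
eef_rot: [[-0.146, 0.989, -0.032], [0.989, 0.146, -0.014], [-0.009, -0.034, -0.999]]
ft_force: [0.4, -0.1, -0.4]
finger_gap: 27.9
```

```bash
python3 to.py 525.2 -253 40 0.142;  python3 - <<'E'
from h import *
from crop import crop
crop(camera('wrist'),100,100,480,400,2,'pics/w10.png')
E
```

```text
t 23.37 tcp [ 524.7 -253.1   43.6] shift mm [0.  0.6 3.6] turn 0.004 F [ 0.4 -0.1 -0.4] gap 27.9 j6 -0.7 tilt [-0.032 -0.014]
```

View pics/w10.png

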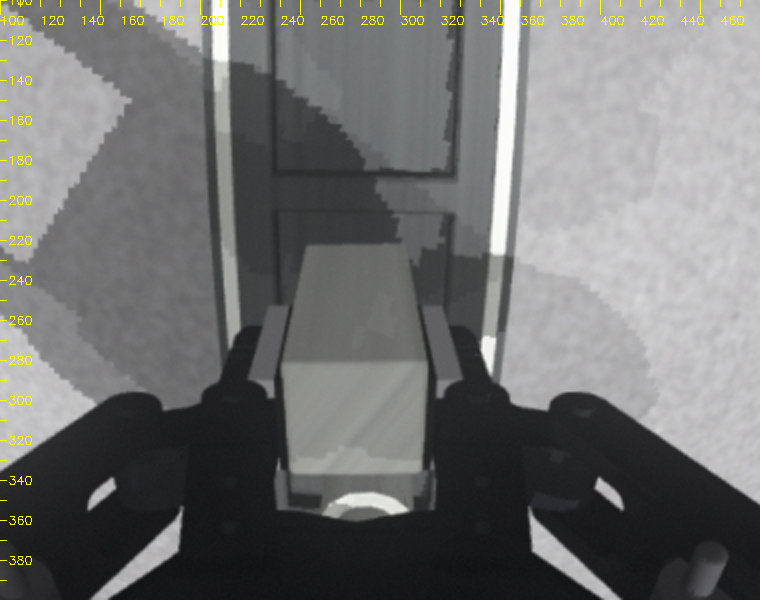

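step_arm(
  commands=[0,0,0.0015,0,0,0,0.001,0,0,0,0.0005,0],
)

```text
time: 23.67
tcp_pos: [525.8, -253.9, 42.3]
eef_rot: [[-0.146, 0.989, -0.029], [0.989, 0.146, -0.016], [-0.012, -0.031, -0.999]]
ft_force: [-0.6, -0.0, -0.6]
finger_gap: 27.9
```

step_arm(
  commands=[0,0,0.001,0,0,0,0.0005,0,0,0,0,0],
)

```text
time: 23.92
tcp_pos: [526.0, -254.0, 41.0]
eef_rot: [[-0.146, 0.989, -0.029], [0.989, 0.146, -0.016], [-0.012, -0.031, -0.999]]
ft_force: [-0.2, -0.3, -1.2]
finger_gap: 27.5
```

step_arm(
  commands=[0,0,0.001,0,0,0,0.0005,0,0,0,0.0005,0],
)

```text
time: 24.17
tcp_pos: [526.1, -254.1, 40.0]
eef_rot: [[-0.146, 0.989, -0.029], [0.989, 0.146, -0.016], [-0.012, -0.031, -0.999]]
ft_force: [-2.9, 1.1, 3.6]
finger_gap: 27.3
```

step_arm(
  commands=[0,0,0.001,0,0,0,0.0005,0],
)

```text
time: 24.33
tcp_pos: [526.3, -254.3, 40.0]
eef_rot: [[-0.146, 0.989, -0.029], [0.989, 0.146, -0.016], [-0.012, -0.031, -0.999]]
ft_force: [-1.3, -0.1, 1.2]
finger_gap: 27.6
```

Contact came at the expected height. Releasing.

step_arm(
  commands=[0,0,0,0,0,0,0,0,0,0,0,0,0,0,0,0,0,0,0,0],
  hand=0.6,
)

```text
time: 24.75
tcp_pos: [527.0, -254.7, 39.9]
eef_rot: [[-0.146, 0.989, -0.027], [0.989, 0.146, -0.018], [-0.014, -0.029, -0.999]]
ft_force: [0.2, 0.1, 1.2]
finger_gap: 68.2
```

step_arm(
  commands=[0,0,-0.008,0,0,0,-0.018,0,0,0,-0.025,0,0,0,-0.025,0,0,0,-0.015,0],
)

```text
time: 25.17
tcp_pos: [525.9, -250.9, 129.4]
eef_rot: [[-0.146, 0.989, -0.037], [0.989, 0.146, -0.011], [-0.005, -0.038, -0.999]]
ft_force: [0.0, -0.3, 0.3]
finger_gap: 68.5
```

```bash
python3 to.py 542.6 191.3 150 0.937;  python3 - <<'E'
from h import *
from crop import crop
crop(camera('wrist'),100,100,480,400,2,'pics/w11.png')
E
```

```text
t 25.17 tcp [ 525.9 -250.9  129.4] shift mm [434.9  80.1 -26.1] turn -0.791 F [ 0.  -0.3  0.3] gap 68.5 j6 -0.7 tilt [-0.037 -0.011]
```

View pics/w11.png

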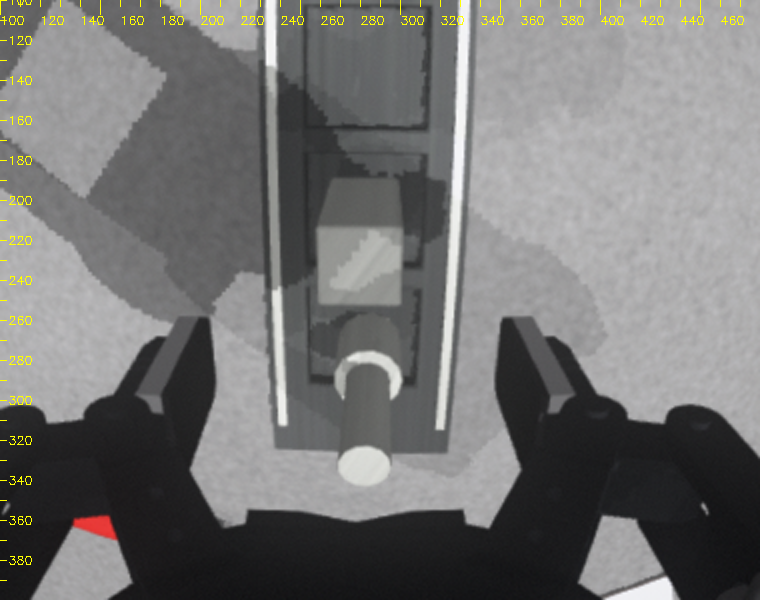

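step_arm(
  commands=[0.015,0.003,-0.002,0,0.028,0.005,-0.002,0,0.037,0.007,-0.002,0,0.037,0.007,-0.002,0,0.037,0.007,-0.002,0],
  hand=1,
)

```text
time: 25.63
tcp_pos: [534.9, -94.5, 141.6]
eef_rot: [[-0.134, 0.991, -0.029], [0.991, 0.134, -0.017], [-0.013, -0.031, -0.999]]
ft_force: [0.7, 0.4, -0.2]
finger_gap: 85.5
```

step_arm(
  commands=[0.037,0.007,0,0,0.037,0.007,0,0,0.037,0.007,0,0,0.037,0.007,0,0,0.037,0.007,0,0],
)

```text
time: 26.05
tcp_pos: [539.8, 106.1, 134.8]
eef_rot: [[-0.134, 0.99, -0.033], [0.991, 0.133, -0.015], [-0.01, -0.035, -0.999]]
ft_force: [0.6, 0.7, -0.1]
finger_gap: 85.1
```

```bash
python3 to.py 542.6 191.3 150 0.937
```

```text
t 26.05 tcp [539.8 106.1 134.8] shift mm [ 83.9  13.6 -16.5] turn -0.803 F [ 0.6  0.7 -0.1] gap 85.1 j6 -0.07 tilt [-0.033 -0.015]
```

step_arm(
  commands=[0.03,0.006,-0.004,0,0.018,0.004,-0.004,0,0.008,0.002,0,-0.08,0,0,0,-0.12,0,0,0,-0.12],
)

```text
time: 26.47
tcp_pos: [537.3, 178.4, 136.7]
eef_rot: [[-0.458, 0.888, -0.042], [0.889, 0.458, -0.013], [0.008, -0.043, -0.999]]
ft_force: [-0.2, 0.0, 0.0]
finger_gap: 85.3
```

step_arm(
  commands=[0,0,0,-0.12,0,0,0,-0.12,0,0,0,-0.12,0,0,0,-0.09,0,0,0,0],
)

```text
time: 26.88
tcp_pos: [531.1, 182.7, 131.1]
eef_rot: [[-0.811, 0.582, -0.051], [0.583, 0.812, -0.013], [0.034, -0.04, -0.999]]
ft_force: [-1.0, -0.3, -0.2]
finger_gap: 85.7
```

```bash
python3 to.py 542.6 191.3 33 0.937
python3 - <<'E'
from h import *
from crop import crop
import pickle
c=get_calibration('wrist');o=readout.get_obs();im=camera('wrist');cv2.imwrite('pics/w12.png',im);pickle.dump((c,o),open('w12.pkl','wb'))
crop(im,150,100,430,340,2.6,'pics/w12b.png')
E
```

```text
t 26.88 tcp [531.1 182.7 131.1] shift mm [-7.6 17.6 97.3] turn 0.012 F [-1.  -0.3 -0.2] gap 85.7 j6 -0.75 tilt [-0.051 -0.013]
```

View pics/w12b.png

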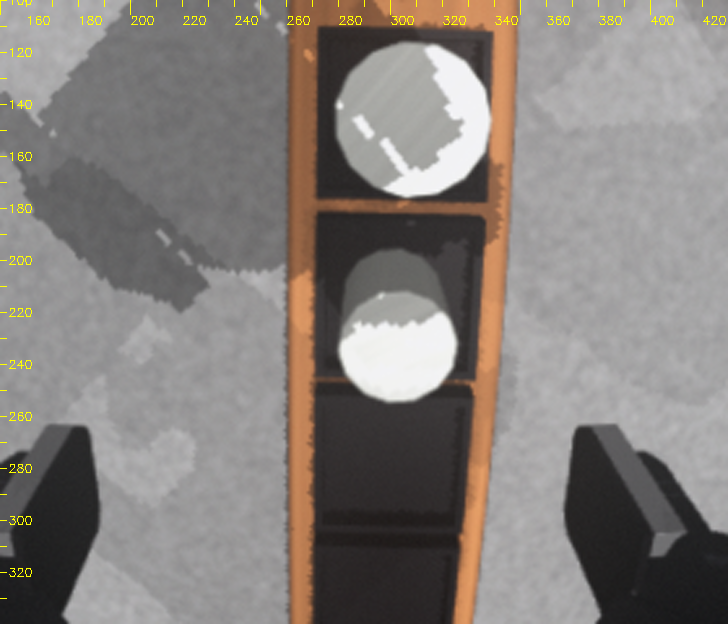

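Run:
```python
from h import *
import pickle
c,o=pickle.load(open('w12.pkl','rb'))
print(unproj(c,(303,233),66,True),unproj(c,(308.8,145.8),74,True))
```

```text
[[542.20266039 191.17558216  66.        ]] [[494.64630524 227.95655297  74.        ]]
```

step_arm(
  commands=[-0.002,0.006,-0.04,0,-0.002,0.005,0.035,0,0,0,0,0,0,0,0,0],
)

```text
time: 27.27
tcp_pos: [537.9, 190.2, 136.6]
eef_rot: [[-0.804, 0.592, -0.057], [0.593, 0.805, -0.014], [0.038, -0.045, -0.998]]
ft_force: [0.8, 0.7, 1.0]
finger_gap: 85.5
```

step_arm(
  commands=[-0.001,0.003,-0.04,0,0,0,0.035,0,0,0,0,0,0,0,0,0],
)

```text
time: 27.6
tcp_pos: [538.3, 192.2, 146.2]
eef_rot: [[-0.801, 0.596, -0.063], [0.598, 0.802, -0.015], [0.041, -0.05, -0.998]]
ft_force: [1.5, 0.2, 1.7]
finger_gap: 85.0
```

```bash
python3 to.py 542.6 191.3 33 0.937
```

```text
t 27.6 tcp [538.3 192.2 146.2] shift mm [ -8.7   7.4 112.7] turn -0.005 F [1.5 0.2 1.7] gap 85.0 j6 -0.72 tilt [-0.063 -0.015]
```

step_arm(
  commands=[-0.015,0.03,0,0,0.012,-0.024,0,0,0,0,0,0,0,0,0,0],
)

```text
time: 27.93
tcp_pos: [542.6, 194.9, 134.8]
eef_rot: [[-0.798, 0.597, -0.087], [0.6, 0.799, -0.021], [0.057, -0.068, -0.996]]
ft_force: [-0.5, -0.2, 0.8]
finger_gap: 85.2
```

```bash
python3 to.py 542.6 191.3 33 0.937
```

```text
t 27.93 tcp [542.6 194.9 134.8] shift mm [ -8.    4.1 101.5] turn -0.008 F [-0.5 -0.2  0.8] gap 85.2 j6 -0.71 tilt [-0.087 -0.021]
```

step_arm(
  commands=[0,0,-0.006,0,0,0,-0.012,0,0,0,-0.015,0,0,0,-0.012,0,0,0,-0.006,0],
)

```text
time: 28.35
tcp_pos: [551.1, 197.0, 199.5]
eef_rot: [[-0.797, 0.599, -0.073], [0.601, 0.799, -0.017], [0.048, -0.058, -0.997]]
ft_force: [-0.3, 0.1, 0.2]
finger_gap: 85.2
```

step_arm(
  commands=[0,0,0,0,0,0,0,0],
)

```text
time: 28.52
tcp_pos: [554.0, 197.7, 206.7]
eef_rot: [[-0.798, 0.6, -0.062], [0.601, 0.799, -0.015], [0.041, -0.049, -0.998]]
ft_force: [-0.3, 0.2, 0.5]
finger_gap: 85.4
```

step_arm(
  commands=[0,0,0.03,0,0,0,0.03,0,0,0,0,0,0,0,0,0,0,0,0,0],
)

```text
time: 28.93
tcp_pos: [552.3, 197.3, 150.2]
eef_rot: [[-0.798, 0.6, -0.055], [0.601, 0.799, -0.013], [0.036, -0.043, -0.998]]
ft_force: [0.8, 0.4, 0.9]
finger_gap: 85.1
```

```bash
python3 to.py 542.6 191.3 33 0.937
```

```text
t 28.93 tcp [552.3 197.3 150.2] shift mm [-1.000e-01 -5.500e+00  1.176e+02] turn -0.01 F [0.8 0.4 0.9] gap 85.1 j6 -0.71 tilt [-0.055 -0.013]
```

step_arm(
  commands=[0,0,-0.01,0,0,0,-0.015,0,0,0,-0.012,0,0,0,-0.006,0,0,0,0,0],
)

```text
time: 29.35
tcp_pos: [557.1, 198.5, 202.8]
eef_rot: [[-0.798, 0.6, -0.048], [0.601, 0.799, -0.012], [0.031, -0.038, -0.999]]
ft_force: [-0.2, -0.5, -0.3]
finger_gap: 85.6
```

step_arm(
  commands=[0,0,0,0,0,0,0.03,0,0,0,0.03,0,0,0,0,0,0,0,0,0],
)

```text
time: 29.77
tcp_pos: [557.7, 198.5, 147.3]
eef_rot: [[-0.799, 0.601, -0.037], [0.601, 0.799, -0.009], [0.024, -0.03, -0.999]]
ft_force: [-0.2, 0.3, 1.2]
finger_gap: 85.6
```

```bash
python3 to.py 542.6 191.3 33 0.937
```

```text
t 29.77 tcp [557.7 198.5 147.3] shift mm [  4.9 -11.4 114.8] turn -0.011 F [-0.2  0.3  1.2] gap 85.6 j6 -0.71 tilt [-0.037 -0.009]
```

step_arm(
  commands=[0.001,-0.002,0.015,0,0.001,-0.0025,0.02,0,0.001,-0.0025,0.02,0,0.001,-0.002,0.015,0,0,-0.001,0.005,0],
)

```text
time: 30.18
tcp_pos: [549.1, 192.9, 75.0]
eef_rot: [[-0.799, 0.601, -0.027], [0.601, 0.799, -0.007], [0.018, -0.022, -1.0]]
ft_force: [-0.1, -0.2, 0.1]
finger_gap: 85.1
```

step_arm(
  commands=[0,0,0,0,0,0,0,0],
)

```text
time: 30.35
tcp_pos: [548.4, 192.6, 74.2]
eef_rot: [[-0.799, 0.601, -0.029], [0.601, 0.799, -0.008], [0.019, -0.024, -1.0]]
ft_force: [-0.4, -0.2, -0.2]
finger_gap: 85.3
```

```bash
python3 to.py 542.6 191.3 33 0.937
```

```text
t 30.35 tcp [548.4 192.6  74.2] shift mm [ 3.1 -3.5 41.4] turn -0.011 F [-0.4 -0.2 -0.2] gap 85.3 j6 -0.72 tilt [-0.029 -0.008]
```

step_arm(
  commands=[0.001,-0.001,0.01,0,0.001,-0.001,0.012,0,0.001,-0.001,0.01,0,0,0,0.006,0,0,0,0,0],
)

```text
time: 30.77
tcp_pos: [545.8, 192.4, 36.9]
eef_rot: [[-0.799, 0.601, -0.022], [0.601, 0.799, -0.006], [0.014, -0.018, -1.0]]
ft_force: [-0.4, 0.5, 0.1]
finger_gap: 85.4
```

step_arm(
  commands=[0,0,0,0],
)

```text
time: 30.85
tcp_pos: [545.5, 192.3, 36.3]
eef_rot: [[-0.799, 0.601, -0.023], [0.601, 0.799, -0.006], [0.015, -0.019, -1.0]]
ft_force: [0.1, -0.6, -0.0]
finger_gap: 85.5
```

```bash
python3 to.py 542.6 191.3 33 0.937
python3 - <<'E'
from h import *
from crop import crop
crop(camera('wrist'),100,100,480,400,2,'pics/w13.png')
E
```

```text
t 30.85 tcp [545.5 192.3  36.3] shift mm [ 1.6 -2.5  3.3] turn -0.011 F [ 0.1 -0.6 -0. ] gap 85.5 j6 -0.71 tilt [-0.023 -0.006]
```

View pics/w13.png

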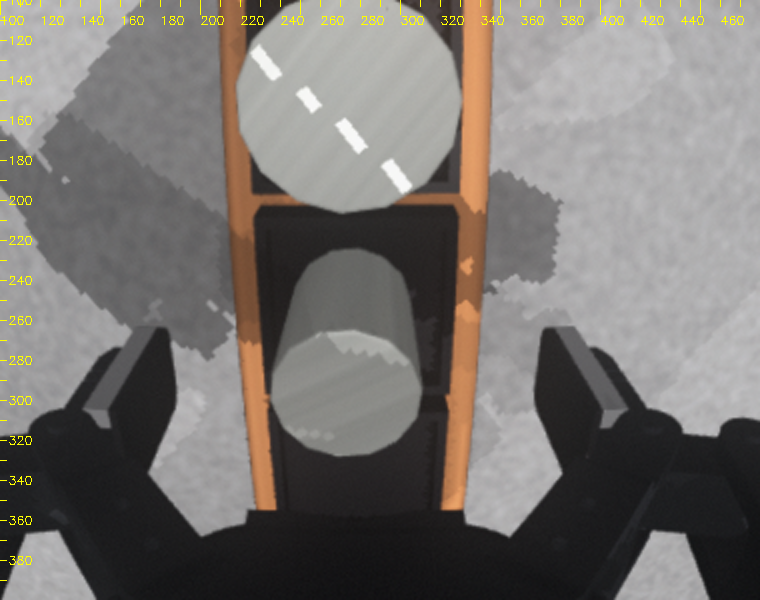

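step_arm(
  commands=[0.001,-0.0015,0.001,0,0.0005,-0.001,0.0005,0,0,0,0,0],
)

```text
time: 31.15
tcp_pos: [543.1, 191.3, 35.5]
eef_rot: [[-0.799, 0.601, -0.022], [0.601, 0.799, -0.006], [0.014, -0.018, -1.0]]
ft_force: [-0.1, -0.2, -0.7]
finger_gap: 85.2
```

step_arm(
  commands=[0,0,0,0,0,0,0,0,0,0,0,0,0,0,0,0,0,0,0,0],
  hand=-1,
)

```text
time: 31.57
tcp_pos: [544.2, 191.5, 37.2]
eef_rot: [[-0.799, 0.601, -0.019], [0.601, 0.799, -0.005], [0.012, -0.016, -1.0]]
ft_force: [-0.2, 0.6, -0.0]
finger_gap: 30.8
```

step_arm(
  commands=[0,0,0,0,0,0,0,0,0,0,0,0],
)

```text
time: 31.82
tcp_pos: [544.1, 191.5, 37.0]
eef_rot: [[-0.799, 0.601, -0.019], [0.601, 0.799, -0.006], [0.012, -0.016, -1.0]]
ft_force: [-0.2, 0.3, 0.9]
finger_gap: 30.7
```

```bash
python3 to.py 542.6 191.3 33 0.937
```

```text
t 31.82 tcp [544.1 191.5  37. ] shift mm [ 1.1 -1.   4. ] turn -0.011 F [-0.2  0.3  0.9] gap 30.7 j6 -0.72 tilt [-0.019 -0.006]
```

step_arm(
  commands=[0,0,-0.01,0,0,0,-0.02,0,0,0,-0.025,0,0,0,-0.02,0,0,0,-0.01,0],
)

```text
time: 32.23
tcp_pos: [541.7, 191.1, 121.4]
eef_rot: [[-0.799, 0.601, -0.031], [0.601, 0.799, -0.008], [0.02, -0.025, -0.999]]
ft_force: [0.5, -0.9, -1.4]
finger_gap: 30.5
```

step_arm(
  commands=[-0.008,-0.012,0,0,-0.016,-0.025,0,0,-0.0205,-0.0315,0,0,-0.0205,-0.0315,0,0,-0.0205,-0.0315,0,0],
)

```text
time: 32.65
tcp_pos: [532.6, 33.8, 126.5]
eef_rot: [[-0.806, 0.591, -0.023], [0.591, 0.807, -0.006], [0.015, -0.019, -1.0]]
ft_force: [0.8, 0.3, -0.9]
finger_gap: 30.7
```

step_arm(
  commands=[-0.0205,-0.0315,0,0,-0.0205,-0.0315,0,0,-0.0205,-0.0315,0,0,-0.0205,-0.0315,0,0,-0.0205,-0.0315,0,0],
)

```text
time: 33.07
tcp_pos: [515.5, -164.8, 124.3]
eef_rot: [[-0.807, 0.59, -0.029], [0.591, 0.807, -0.006], [0.02, -0.022, -1.0]]
ft_force: [0.7, -0.2, -0.3]
finger_gap: 31.0
```

```bash
python3 to.py 517 -195.6 130 0.142
```

```text
t 33.07 tcp [ 515.5 -164.8  124.3] shift mm [-19.3 -24.1  -5.6] turn 0.797 F [ 0.7 -0.2 -0.3] gap 31.0 j6 -1.37 tilt [-0.029 -0.006]
```

step_arm(
  commands=[-0.009,-0.012,-0.003,0.06,-0.002,-0.003,-0.002,0.11,0,0,0,0.12,0,0,0,0.12,0,0,0,0.12],
)

```text
time: 33.48
tcp_pos: [508.4, -196.2, 125.3]
eef_rot: [[-0.372, 0.927, -0.036], [0.928, 0.372, -0.007], [0.007, -0.036, -0.999]]
ft_force: [-0.4, -0.4, -0.9]
finger_gap: 30.8
```

step_arm(
  commands=[0,0,0,0.12,0,0,0,0.1,0,0,0,0.04,0,0,0,0],
)

```text
time: 33.82
tcp_pos: [503.8, -198.1, 121.3]
eef_rot: [[-0.104, 0.994, -0.043], [0.995, 0.104, -0.004], [0.0, -0.043, -0.999]]
ft_force: [0.3, 0.6, -1.8]
finger_gap: 30.8
```

```bash
python3 to.py 517 -195.6 33 0.142
```

```text
t 33.82 tcp [ 503.8 -198.1  121.3] shift mm [ 1.1 17.3 87.6] turn -0.038 F [ 0.3  0.6 -1.8] gap 30.8 j6 -0.6 tilt [-0.043 -0.004]
```

step_arm(
  commands=[0,0.003,0.004,-0.01,0,0.004,0.008,-0.01,0,0.004,0.012,-0.01,0,0.003,0.012,0,0,0.001,0.007,0],
)

```text
time: 34.23
tcp_pos: [516.9, -197.4, 73.5]
eef_rot: [[-0.14, 0.989, -0.043], [0.99, 0.14, -0.005], [0.001, -0.043, -0.999]]
ft_force: [0.2, -0.7, -1.6]
finger_gap: 30.5
```

step_arm(
  commands=[0,0,0.004,0,0,0,0,0],
)

```text
time: 34.4
tcp_pos: [514.9, -196.1, 64.8]
eef_rot: [[-0.141, 0.989, -0.049], [0.99, 0.141, -0.002], [0.005, -0.049, -0.999]]
ft_force: [-0.2, -0.0, -1.3]
finger_gap: 30.8
```

```bash
python3 to.py 517 -195.6 33 0.142
```

```text
t 34.4 tcp [ 514.9 -196.1   64.8] shift mm [-0.   3.7 31.7] turn -0.0 F [-0.2 -0.  -1.3] gap 30.8 j6 -0.62 tilt [-0.049 -0.002]
```

step_arm(
  commands=[0,0,-0.01,0,0,0.001,-0.015,0,0,0,-0.012,0,0,0,-0.006,0,0,0,0,0],
)

```text
time: 34.82
tcp_pos: [517.9, -195.6, 110.9]
eef_rot: [[-0.142, 0.989, -0.05], [0.99, 0.142, -0.001], [0.006, -0.05, -0.999]]
ft_force: [0.2, -0.6, -0.5]
finger_gap: 31.1
```

step_arm(
  commands=[0,0,0,0,0,0,0.025,0,0,0,0.025,0,0,0,0,0,0,0,0,0],
)

```text
time: 35.23
tcp_pos: [518.4, -197.3, 64.6]
eef_rot: [[-0.142, 0.989, -0.042], [0.99, 0.142, -0.006], [0.0, -0.042, -0.999]]
ft_force: [0.5, 1.2, -1.4]
finger_gap: 30.6
```

```bash
python3 to.py 517 -195.6 33 0.142
```

```text
t 35.23 tcp [ 518.4 -197.3   64.6] shift mm [ 1.9  0.2 31.6] turn 0.0 F [ 0.5  1.2 -1.4] gap 30.6 j6 -0.62 tilt [-0.042 -0.006]
```

step_arm(
  commands=[0,0,0.006,0,0.001,0,0.008,0,0,0,0.005,0,0,0,0.002,0,0,0,0,0],
)

```text
time: 35.65
tcp_pos: [518.6, -197.0, 44.6]
eef_rot: [[-0.142, 0.989, -0.039], [0.99, 0.142, -0.007], [-0.002, -0.039, -0.999]]
ft_force: [-1.1, -0.0, -1.0]
finger_gap: 30.7
```

step_arm(
  commands=[0,0,0,0,0,0,0,0],
)

```text
time: 35.82
tcp_pos: [519.0, -197.1, 45.0]
eef_rot: [[-0.142, 0.989, -0.038], [0.99, 0.142, -0.008], [-0.002, -0.039, -0.999]]
ft_force: [-0.0, 0.8, -0.4]
finger_gap: 30.3
```

```bash
python3 to.py 517 -195.6 33 0.142
python3 - <<'E'
from h import *
from crop import crop
crop(camera('wrist'),100,100,480,400,2,'pics/w14.png')
E
```

```text
t 35.82 tcp [ 519.  -197.1   45. ] shift mm [ 1.8 -1.2 12.1] turn 0.001 F [-0.   0.8 -0.4] gap 30.3 j6 -0.62 tilt [-0.038 -0.008]
```

View pics/w14.png

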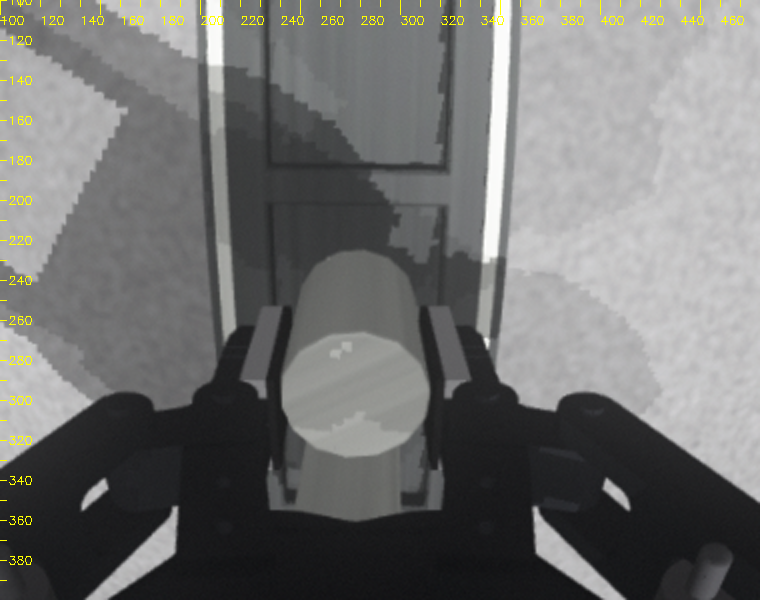

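step_arm(
  commands=[0.001,-0.001,0.004,0,0,0,0.004,0,0,0,0.002,0,0,0,0.0005,0],
)

```text
time: 36.2
tcp_pos: [518.1, -196.7, 34.8]
eef_rot: [[-0.142, 0.989, -0.036], [0.99, 0.142, -0.009], [-0.004, -0.037, -0.999]]
ft_force: [0.1, 0.5, -1.1]
finger_gap: 30.4
```

step_arm(
  commands=[0,0,0,0,0,0,0,0],
)

```text
time: 36.37
tcp_pos: [517.8, -196.6, 34.2]
eef_rot: [[-0.142, 0.989, -0.037], [0.99, 0.142, -0.008], [-0.003, -0.038, -0.999]]
ft_force: [-0.1, 0.1, -1.3]
finger_gap: 30.5
```

step_arm(
  commands=[0,0,0.001,0,0,0,0.0005,0],
)

```text
time: 36.53
tcp_pos: [517.9, -196.8, 33.3]
eef_rot: [[-0.142, 0.989, -0.037], [0.99, 0.142, -0.009], [-0.003, -0.038, -0.999]]
ft_force: [-2.1, 0.5, 3.2]
finger_gap: 30.3
```

step_arm(
  commands=[0,0,0.001,0,0,0,0.0005,0],
)

```text
time: 36.7
tcp_pos: [518.2, -197.0, 33.3]
eef_rot: [[-0.142, 0.989, -0.037], [0.99, 0.142, -0.009], [-0.003, -0.038, -0.999]]
ft_force: [-1.1, 0.7, 0.8]
finger_gap: 30.4
```

Contact. Release and rise.

step_arm(
  commands=[0,0,0,0,0,0,0,0,0,0,0,0,0,0,0,0,0,0,0,0],
  hand=0.7,
)

```text
time: 37.12
tcp_pos: [519.0, -197.4, 33.5]
eef_rot: [[-0.142, 0.989, -0.035], [0.99, 0.142, -0.01], [-0.005, -0.036, -0.999]]
ft_force: [-0.5, -0.1, -0.2]
finger_gap: 73.0
```

step_arm(
  commands=[0,0,-0.008,0,0,0,-0.015,0,0,0,-0.02,0,0,0,-0.02,0,0,0,-0.015,0],
)

```text
time: 37.53
tcp_pos: [518.3, -194.8, 110.4]
eef_rot: [[-0.142, 0.989, -0.045], [0.99, 0.142, -0.005], [0.002, -0.045, -0.999]]
ft_force: [-0.0, -0.0, -0.5]
finger_gap: 72.5
```

step_arm(
  commands=[0,0,-0.01,0,0,0,0,0,0,0,0,0],
  hand=1,
)

```text
time: 37.78
tcp_pos: [521.4, -196.0, 126.7]
eef_rot: [[-0.142, 0.989, -0.037], [0.99, 0.142, -0.009], [-0.003, -0.037, -0.999]]
ft_force: [-0.2, -0.4, -0.2]
finger_gap: 85.3
```

```bash
python3 to.py 495 228 150 0.937
python3 - <<'E'
from h import *
from crop import crop
crop(camera('wrist'),100,100,480,400,2,'pics/w15.png')
E
```

```text
t 37.78 tcp [ 521.4 -196.   126.7] shift mm [423.4  33.2 -26.1] turn -0.794 F [-0.2 -0.4 -0.2] gap 85.3 j6 -0.62 tilt [-0.037 -0.009]
```

View pics/w15.png

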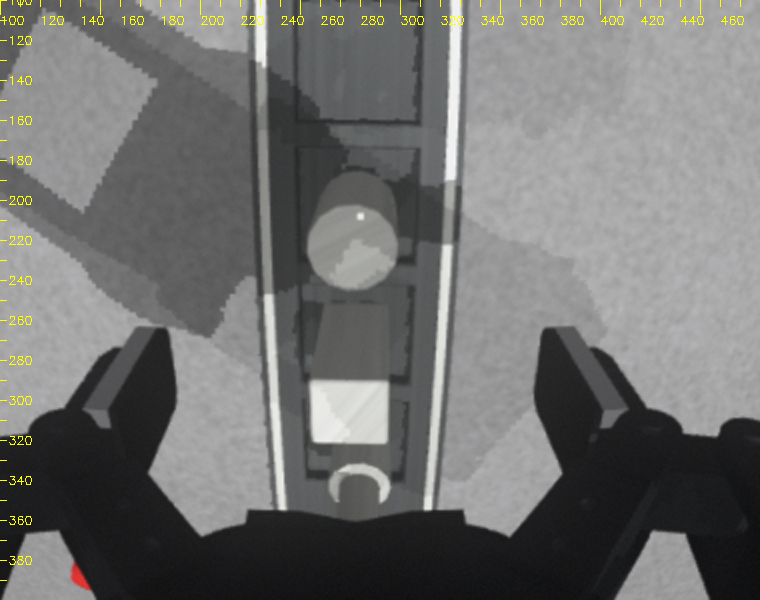

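step_arm(
  commands=[0.015,0.001,-0.004,0,0.028,0.002,-0.004,0,0.037,0.003,-0.004,0,0.037,0.003,-0.003,0,0.037,0.003,-0.003,0],
)

```text
time: 38.25
tcp_pos: [508.9, -39.4, 138.9]
eef_rot: [[-0.13, 0.99, -0.045], [0.991, 0.13, -0.006], [0.0, -0.046, -0.999]]
ft_force: [0.7, -0.7, -0.1]
finger_gap: 85.3
```

step_arm(
  commands=[0.037,0.003,-0.002,0,0.037,0.003,-0.002,0,0.037,0.003,-0.002,0,0.037,0.003,-0.002,0,0.037,0.003,-0.002,0],
)

```text
time: 38.67
tcp_pos: [492.5, 157.8, 143.6]
eef_rot: [[-0.129, 0.99, -0.055], [0.992, 0.129, -0.005], [0.003, -0.055, -0.998]]
ft_force: [0.9, -0.3, 0.2]
finger_gap: 85.3
```

```bash
python3 to.py 495 228 150 0.937
```

```text
t 38.67 tcp [492.5 157.8 143.6] shift mm [69.3 11.2 -6.8] turn -0.807 F [ 0.9 -0.3  0.2] gap 85.3 j6 0.03 tilt [-0.055 -0.005]
```

step_arm(
  commands=[0.028,0.004,-0.003,0,0.016,0.004,-0.004,-0.06,0.006,0.002,-0.004,-0.11,0,0.002,-0.003,-0.12,0,0,-0.003,-0.12],
)

```text
time: 39.08
tcp_pos: [489.0, 222.5, 154.1]
eef_rot: [[-0.533, 0.843, -0.068], [0.845, 0.534, -0.005], [0.032, -0.06, -0.998]]
ft_force: [0.1, 0.3, 0.7]
finger_gap: 85.4
```

step_arm(
  commands=[0,0,-0.003,-0.12,0,0,-0.003,-0.12,0,0,-0.002,-0.09,0,0,-0.002,-0.05,0,0,0,0],
)

```text
time: 39.5
tcp_pos: [483.1, 225.8, 158.5]
eef_rot: [[-0.82, 0.567, -0.08], [0.57, 0.822, -0.007], [0.062, -0.052, -0.997]]
ft_force: [0.1, 0.6, -0.1]
finger_gap: 85.2
```

```bash
python3 to.py 494.8 228 45 0.937
```

```text
t 39.5 tcp [483.1 225.8 158.5] shift mm [-15.4  14.4 112.2] turn 0.03 F [ 0.1  0.6 -0.1] gap 85.2 j6 -0.68 tilt [-0.08  -0.007]
```

step_arm(
  commands=[0,0,-0.01,0.01,0,0,-0.015,0.01,0,0,-0.015,0.01,0,0,-0.01,0,0,0,-0.005,0],
)

```text
time: 39.92
tcp_pos: [483.1, 226.7, 211.2]
eef_rot: [[-0.797, 0.597, -0.092], [0.601, 0.799, -0.01], [0.067, -0.063, -0.996]]
ft_force: [0.4, 0.5, 0.3]
finger_gap: 85.2
```

step_arm(
  commands=[0,0,0,0,0,0,0.03,0,0,0,0.03,0,0,0,0,0,0,0,0,0],
)

```text
time: 40.33
tcp_pos: [479.5, 227.0, 153.7]
eef_rot: [[-0.796, 0.6, -0.085], [0.602, 0.798, -0.008], [0.063, -0.058, -0.996]]
ft_force: [0.3, -0.3, 1.1]
finger_gap: 85.7
```

step_arm(
  commands=[0,0,-0.01,0,0,0,-0.015,0,0,0,-0.015,0,0,0,-0.01,0,0,0,-0.005,0],
)

```text
time: 40.75
tcp_pos: [484.8, 227.6, 215.6]
eef_rot: [[-0.795, 0.6, -0.085], [0.603, 0.798, -0.008], [0.063, -0.058, -0.996]]
ft_force: [1.0, 1.0, 0.1]
finger_gap: 85.6
```

step_arm(
  commands=[0,0,0,0,0,0,0.03,0,0,0,0.03,0,0,0,0,0,0,0,0,0],
)

```text
time: 41.17
tcp_pos: [484.8, 228.6, 163.7]
eef_rot: [[-0.796, 0.601, -0.07], [0.603, 0.798, -0.004], [0.054, -0.045, -0.998]]
ft_force: [0.8, 0.7, 1.3]
finger_gap: 85.3
```

```bash
python3 to.py 494.8 228 45 0.937
```

```text
t 41.17 tcp [484.8 228.6 163.7] shift mm [-14.7  10.9 117.7] turn -0.012 F [0.8 0.7 1.3] gap 85.3 j6 -0.63 tilt [-0.07  -0.004]
```

step_arm(
  commands=[0.003,-0.005,0,0,0.005,-0.009,0,0,0.005,-0.009,0,0,0.003,-0.005,0,0,0,0,0,0],
)

```text
time: 41.58
tcp_pos: [455.5, 215.7, 171.5]
eef_rot: [[-0.796, 0.602, -0.066], [0.603, 0.798, -0.002], [0.051, -0.042, -0.998]]
ft_force: [-0.0, 0.5, 0.3]
finger_gap: 85.2
```

step_arm(
  commands=[-0.014,0.026,0,0,-0.014,0.026,0,0,0,0,0,0,0,0,0,0,0,0,0,0],
)

```text
time: 42.0
tcp_pos: [511.5, 241.3, 171.4]
eef_rot: [[-0.796, 0.602, -0.061], [0.603, 0.798, -0.001], [0.048, -0.037, -0.998]]
ft_force: [0.6, -0.5, 0.3]
finger_gap: 85.7
```

```bash
python3 to.py 494.8 228 45 0.937
```

```text
t 42.0 tcp [511.5 241.3 171.4] shift mm [ -0.9 -15.9 127.2] turn -0.013 F [ 0.6 -0.5  0.3] gap 85.7 j6 -0.63 tilt [-0.061 -0.001]
```

step_arm(
  commands=[0,-0.006,0.03,0,0,-0.005,0.035,0,0,0,0,0,0,0,0,0,0,0,0,0],
)

```text
time: 42.42
tcp_pos: [501.5, 232.5, 111.2]
eef_rot: [[-0.797, 0.602, -0.054], [0.603, 0.798, 0.002], [0.044, -0.031, -0.999]]
ft_force: [-0.6, 0.0, -0.0]
finger_gap: 85.7
```

```bash
python3 to.py 494.8 228 45 0.937
```

```text
t 42.42 tcp [501.5 232.5 111.2] shift mm [-0.2 -5.6 66.5] turn -0.013 F [-0.6  0.  -0. ] gap 85.7 j6 -0.64 tilt [-0.054  0.002]
```

step_arm(
  commands=[0,0,-0.01,0,0,0,-0.015,0,0,0,-0.015,0,0,0,-0.01,0,0,0,-0.005,0],
)

```text
time: 42.83
tcp_pos: [507.4, 233.6, 178.5]
eef_rot: [[-0.797, 0.602, -0.044], [0.602, 0.798, 0.005], [0.038, -0.023, -0.999]]
ft_force: [-0.2, 0.1, 0.4]
finger_gap: 85.4
```

step_arm(
  commands=[0,0,0,0,0,0,0.03,0,0,0,0.03,0,0,0,0,0,0,0,0,0],
)

```text
time: 43.25
tcp_pos: [510.6, 235.9, 127.2]
eef_rot: [[-0.798, 0.602, -0.028], [0.602, 0.798, 0.009], [0.028, -0.009, -1.0]]
ft_force: [0.3, -0.1, 0.4]
finger_gap: 85.2
```

step_arm(
  commands=[0,0,-0.01,0,0,0,-0.015,0,0,0,-0.015,0,0,0,-0.01,0,0,0,-0.005,0],
)

```text
time: 43.67
tcp_pos: [512.5, 235.4, 189.9]
eef_rot: [[-0.798, 0.602, -0.027], [0.602, 0.798, 0.01], [0.028, -0.009, -1.0]]
ft_force: [-1.0, -0.5, -0.1]
finger_gap: 85.4
```

step_arm(
  commands=[0,0,0,0,0,0,0.03,0,0,0,0.03,0,0,0,0,0,0,0,0,0],
)

```text
time: 44.08
tcp_pos: [516.2, 237.6, 138.1]
eef_rot: [[-0.798, 0.602, -0.012], [0.602, 0.798, 0.014], [0.018, 0.004, -1.0]]
ft_force: [-0.0, -0.2, 1.1]
finger_gap: 85.4
```

```bash
python3 to.py 494.8 228 45 0.937
```

```text
t 44.08 tcp [516.2 237.6 138.1] shift mm [  9.6 -20.9  93.2] turn -0.012 F [-0.  -0.2  1.1] gap 85.4 j6 -0.64 tilt [-0.012  0.014]
```

Tilt is now small. Descending to the knob.

step_arm(
  commands=[0.002,-0.004,0.012,0,0.002,-0.004,0.015,0,0.002,-0.004,0.015,0,0.001,-0.003,0.01,0,0,-0.001,0.005,0],
)

```text
time: 44.5
tcp_pos: [502.6, 230.3, 84.2]
eef_rot: [[-0.799, 0.602, -0.004], [0.602, 0.799, 0.017], [0.013, 0.011, -1.0]]
ft_force: [-0.4, -0.2, 0.0]
finger_gap: 85.7
```

step_arm(
  commands=[0,0,0,0],
)

```text
time: 44.58
tcp_pos: [501.7, 230.0, 83.2]
eef_rot: [[-0.799, 0.602, -0.006], [0.602, 0.799, 0.016], [0.014, 0.009, -1.0]]
ft_force: [-0.8, -0.7, 0.2]
finger_gap: 85.4
```

```bash
python3 to.py 494.8 228 45 0.937
```

```text
t 44.58 tcp [501.7 230.   83.2] shift mm [ 3.8 -6.1 38.2] turn -0.012 F [-0.8 -0.7  0.2] gap 85.4 j6 -0.65 tilt [-0.006  0.016]
```

step_arm(
  commands=[0.001,-0.0015,0.008,0,0.001,-0.0015,0.01,0,0.001,-0.0015,0.01,0,0,-0.0005,0.005,0,0,0,0,0],
)

```text
time: 45.0
tcp_pos: [497.7, 228.7, 49.5]
eef_rot: [[-0.799, 0.602, -0.001], [0.602, 0.798, 0.017], [0.011, 0.013, -1.0]]
ft_force: [-0.6, 0.7, -0.3]
finger_gap: 85.6
```

step_arm(
  commands=[0,0,0,0],
)

```text
time: 45.08
tcp_pos: [497.4, 228.7, 49.0]
eef_rot: [[-0.799, 0.602, -0.002], [0.602, 0.799, 0.017], [0.012, 0.012, -1.0]]
ft_force: [0.6, 0.8, 0.5]
finger_gap: 85.4
```

```bash
python3 to.py 494.8 228 45 0.937
python3 - <<'E'
from h import *
from crop import crop
crop(camera('wrist'),100,100,480,400,2,'pics/w16.png')
E
```

```text
t 45.08 tcp [497.4 228.7  49. ] shift mm [ 1.6 -2.2  4. ] turn -0.012 F [0.6 0.8 0.5] gap 85.4 j6 -0.65 tilt [-0.002  0.017]
```

View pics/w16.png

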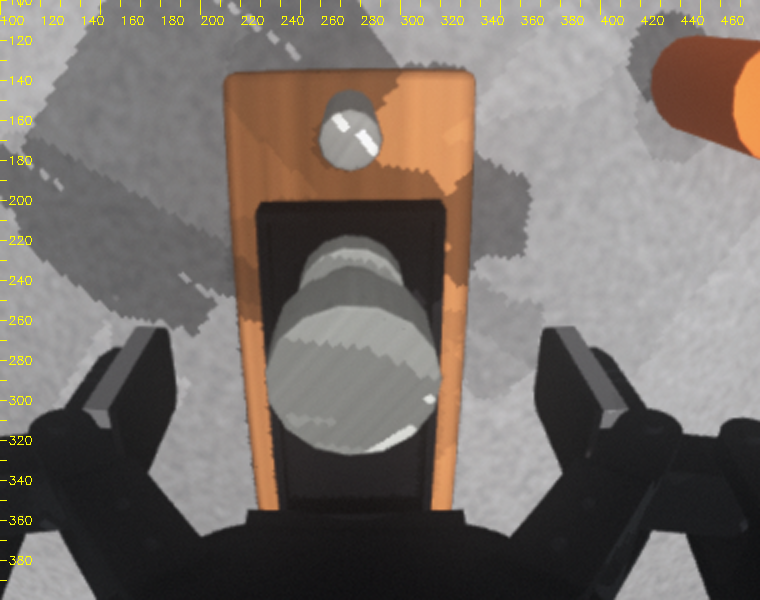

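step_arm(
  commands=[0.001,-0.001,0.0015,0,0.0005,0,0.001,0,0,0,0,0],
)

```text
time: 45.38
tcp_pos: [496.3, 229.1, 47.3]
eef_rot: [[-0.799, 0.602, -0.0], [0.602, 0.798, 0.018], [0.011, 0.014, -1.0]]
ft_force: [-0.1, -0.3, -1.5]
finger_gap: 85.4
```

step_arm(
  commands=[0,0,0,0,0,0,0,0,0,0,0,0,0,0,0,0,0,0,0,0],
  hand=-1,
)

```text
time: 45.8
tcp_pos: [497.2, 229.4, 48.6]
eef_rot: [[-0.799, 0.602, 0.002], [0.602, 0.799, 0.018], [0.009, 0.016, -1.0]]
ft_force: [0.9, 0.1, -0.2]
finger_gap: 35.9
```

step_arm(
  commands=[0,0,0,0,0,0,0,0,0,0,0,0],
)

```text
time: 46.05
tcp_pos: [497.2, 229.4, 48.5]
eef_rot: [[-0.799, 0.602, 0.002], [0.602, 0.798, 0.018], [0.009, 0.016, -1.0]]
ft_force: [0.0, -1.1, 0.4]
finger_gap: 35.6
```

```bash
python3 to.py 494.8 228 45 0.937
python3 - <<'E'
from h import *
from crop import crop
crop(camera('wrist'),100,100,480,400,2,'pics/w17.png')
E
```

```text
t 46.05 tcp [497.2 229.4  48.5] shift mm [ 1.  -2.7  3.5] turn -0.012 F [ 0.  -1.1  0.4] gap 35.6 j6 -0.65 tilt [0.002 0.018]
```

View pics/w17.png

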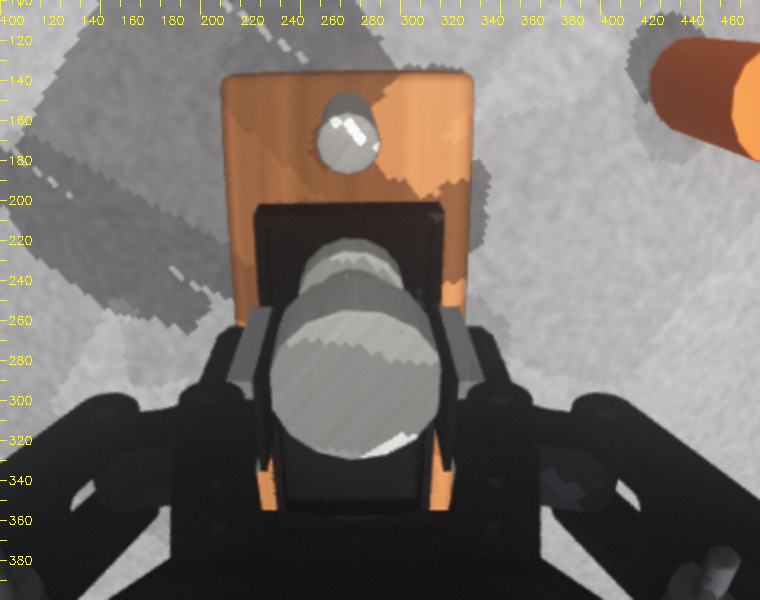

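step_arm(
  commands=[0,0,-0.01,0,0,0,-0.02,0,0,0,-0.025,0,0,0,-0.02,0,0,0,-0.01,0],
)

```text
time: 46.52
tcp_pos: [493.3, 226.7, 133.4]
eef_rot: [[-0.799, 0.602, -0.009], [0.602, 0.799, 0.015], [0.016, 0.007, -1.0]]
ft_force: [0.5, -0.2, 0.1]
finger_gap: 35.4
```

step_arm(
  commands=[-0.0095,-0.0117,0,0,-0.019,-0.0234,0,0,-0.0235,-0.0292,0,0,-0.0235,-0.0292,0,0,-0.0235,-0.0292,0,0],
)

```text
time: 46.93
tcp_pos: [501.8, 70.9, 138.1]
eef_rot: [[-0.806, 0.592, 0.003], [0.591, 0.806, 0.02], [0.009, 0.018, -1.0]]
ft_force: [-0.5, -0.6, -0.8]
finger_gap: 36.0
```

step_arm(
  commands=[-0.0235,-0.0292,0,0,-0.0235,-0.0292,0,0,-0.0235,-0.0292,0,0,-0.0235,-0.0292,0,0,-0.013,-0.016,0,0],
)

```text
time: 47.35
tcp_pos: [508.0, -109.4, 136.2]
eef_rot: [[-0.806, 0.592, 0.006], [0.592, 0.806, 0.019], [0.006, 0.018, -1.0]]
ft_force: [0.0, -0.5, -1.3]
finger_gap: 35.5
```

```bash
python3 to.py 508.7 -138.1 140 0.142
```

```text
t 47.35 tcp [ 508.  -109.4  136.2] shift mm [-17.5 -22.6  -4.4] turn 0.795 F [ 0.  -0.5 -1.3] gap 35.5 j6 -1.31 tilt [0.006 0.019]
```

step_arm(
  commands=[-0.01,-0.013,0,0.06,-0.004,-0.004,0,0.11,0,0,0,0.12,0,0,0,0.12,0,0,0,0.12],
)

```text
time: 47.77
tcp_pos: [507.6, -139.7, 136.1]
eef_rot: [[-0.373, 0.928, 0.005], [0.928, 0.372, 0.017], [0.014, 0.011, -1.0]]
ft_force: [0.4, 1.0, -1.6]
finger_gap: 35.9
```

step_arm(
  commands=[0,0,0,0.12,0,0,0,0.09,0,0,0,0.03,0,0,0,0],
)

```text
time: 48.1
tcp_pos: [506.7, -140.1, 136.0]
eef_rot: [[-0.126, 0.992, 0.004], [0.992, 0.126, 0.018], [0.017, 0.006, -1.0]]
ft_force: [-0.5, 0.3, -1.0]
finger_gap: 35.7
```

```bash
python3 to.py 508.7 -138.1 44.5 0.142
```

```text
t 48.1 tcp [ 506.7 -140.1  136. ] shift mm [ 0.1  1.7 91.6] turn -0.016 F [-0.5  0.3 -1. ] gap 35.7 j6 -0.55 tilt [0.004 0.018]
```

step_arm(
  commands=[0,0.001,0.006,-0.008,0,0.001,0.012,-0.006,0,0,0.014,0,0,0,0.014,0,0,0,0.008,0],
)

```text
time: 48.52
tcp_pos: [510.5, -139.2, 80.1]
eef_rot: [[-0.146, 0.989, 0.008], [0.989, 0.146, 0.016], [0.015, 0.01, -1.0]]
ft_force: [-0.4, 0.1, -0.7]
finger_gap: 35.9
```

step_arm(
  commands=[0,0,0.004,0,0,0,0,0],
)

```text
time: 48.68
tcp_pos: [508.3, -138.0, 71.9]
eef_rot: [[-0.147, 0.989, 0.002], [0.989, 0.147, 0.019], [0.018, 0.005, -1.0]]
ft_force: [0.3, 0.0, -0.8]
finger_gap: 35.6
```

```bash
python3 to.py 508.7 -138.1 44.5 0.142
```

```text
t 48.68 tcp [ 508.3 -138.    71.9] shift mm [-0.6  0.2 27.3] turn 0.006 F [ 0.3  0.  -0.8] gap 35.6 j6 -0.57 tilt [0.002 0.019]
```

step_arm(
  commands=[0,0,0.005,0,0,0,0.007,0,0,0,0.004,0,0,0,0.001,0,0,0,0,0],
)

```text
time: 49.1
tcp_pos: [509.1, -137.9, 53.9]
eef_rot: [[-0.148, 0.989, 0.004], [0.989, 0.148, 0.018], [0.017, 0.006, -1.0]]
ft_force: [-0.8, 0.1, -0.5]
finger_gap: 35.9
```

step_arm(
  commands=[0,0,0,0],
)

```text
time: 49.18
tcp_pos: [509.3, -138.0, 54.1]
eef_rot: [[-0.148, 0.989, 0.004], [0.989, 0.148, 0.018], [0.017, 0.007, -1.0]]
ft_force: [-0.2, 0.1, -1.8]
finger_gap: 35.5
```

```bash
python3 to.py 508.7 -138.1 44.5 0.142
python3 - <<'E'
from h import *
from crop import crop
crop(camera('wrist'),100,100,480,400,2,'pics/w18.png')
E
```

```text
t 49.18 tcp [ 509.3 -138.    54.1] shift mm [-0.2 -0.7  9.6] turn 0.007 F [-0.2  0.1 -1.8] gap 35.5 j6 -0.57 tilt [0.004 0.018]
```

View pics/w18.png

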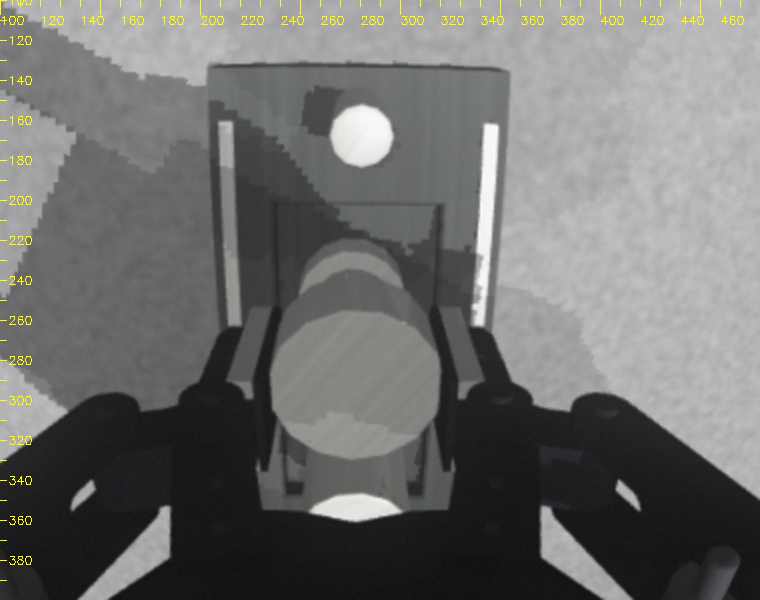

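Knob over nest 1, centred. Lower to contact.

step_arm(
  commands=[0,0,0.003,0,0,0,0.003,0,0,0,0.001,0,0,0,0,0],
)

```text
time: 49.57
tcp_pos: [510.3, -138.3, 47.8]
eef_rot: [[-0.149, 0.989, 0.007], [0.989, 0.148, 0.017], [0.016, 0.009, -1.0]]
ft_force: [-1.2, -1.1, -0.9]
finger_gap: 35.8
```

step_arm(
  commands=[0,0,0.001,0,0,0,0.0005,0,0,0,0,0],
)

```text
time: 49.82
tcp_pos: [510.3, -138.3, 46.2]
eef_rot: [[-0.148, 0.989, 0.007], [0.989, 0.148, 0.017], [0.016, 0.009, -1.0]]
ft_force: [0.8, 0.7, -0.3]
finger_gap: 35.6
```

step_arm(
  commands=[0,0,0.001,0,0,0,0.0005,0],
)

```text
time: 49.98
tcp_pos: [510.4, -138.3, 44.7]
eef_rot: [[-0.148, 0.989, 0.007], [0.989, 0.148, 0.017], [0.015, 0.009, -1.0]]
ft_force: [-0.3, 0.4, -1.0]
finger_gap: 35.7
```

step_arm(
  commands=[0,0,0.001,0,0,0,0.0005,0],
)

```text
time: 50.15
tcp_pos: [510.9, -138.5, 44.6]
eef_rot: [[-0.149, 0.989, 0.007], [0.989, 0.149, 0.016], [0.015, 0.009, -1.0]]
ft_force: [-1.2, 0.7, 0.8]
finger_gap: 35.5
```

step_arm(
  commands=[0,0,0.001,0,0,0,0.0003,0],
)

```text
time: 50.32
tcp_pos: [511.2, -138.8, 44.6]
eef_rot: [[-0.149, 0.989, 0.007], [0.989, 0.149, 0.016], [0.015, 0.009, -1.0]]
ft_force: [0.6, 0.2, -0.9]
finger_gap: 36.0
```

step_arm(
  commands=[0,0,0,0,0,0,0,0,0,0,0,0,0,0,0,0,0,0,0,0],
  hand=0.8,
)

```text
time: 50.73
tcp_pos: [511.6, -138.9, 44.3]
eef_rot: [[-0.149, 0.989, 0.008], [0.989, 0.149, 0.016], [0.014, 0.01, -1.0]]
ft_force: [0.7, 0.2, -0.5]
finger_gap: 76.6
```

step_arm(
  commands=[0,0,-0.008,0,0,0,-0.015,0,0,0,-0.02,0,0,0,-0.02,0,0,0,-0.015,0],
)

```text
time: 51.15
tcp_pos: [507.3, -138.6, 121.2]
eef_rot: [[-0.149, 0.989, -0.002], [0.989, 0.149, 0.02], [0.02, 0.001, -1.0]]
ft_force: [-0.2, 0.0, 0.7]
finger_gap: 76.5
```

step_arm(
  commands=[0.01,0,-0.02,0,0.02,0,-0.02,0,0.02,0,-0.02,0,0.01,0,-0.01,0,0,0,0,0],
)

```text
time: 51.57
tcp_pos: [500.1, -80.2, 202.8]
eef_rot: [[-0.146, 0.989, 0.007], [0.989, 0.146, 0.017], [0.016, 0.01, -1.0]]
ft_force: [-0.3, -0.2, 0.0]
finger_gap: 76.7
```

```bash
python3 to.py 508.7 -138.1 44.5 0.142
python3 - <<'E'
from h import *
from crop import crop
crop(camera('scene'),60,180,260,320,4,'pics/s19.png')
crop(camera('wrist'),100,100,480,400,2,'pics/w19.png')
crop(camera('side'),180,120,420,420,2,'pics/d19.png')
E
```

```text
t 51.57 tcp [500.1 -80.2 202.8] shift mm [-61.   -1.5 157.4] turn 0.005 F [-0.3 -0.2  0. ] gap 76.7 j6 -0.47 tilt [0.007 0.017]
```

View pics/s19.png

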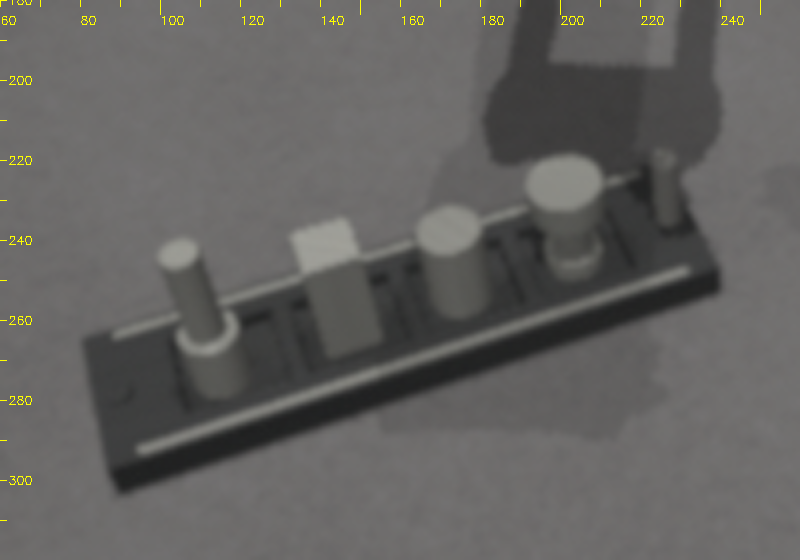

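View pics/w19.png

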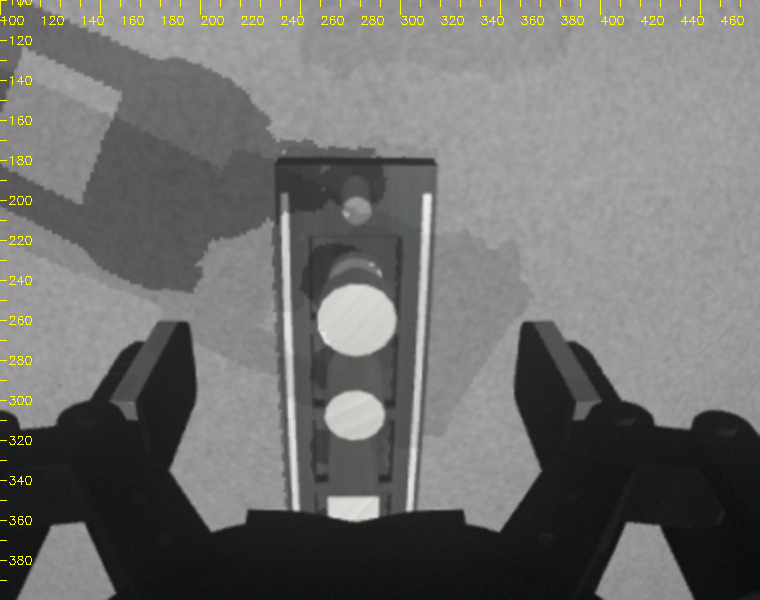

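View pics/d19.png

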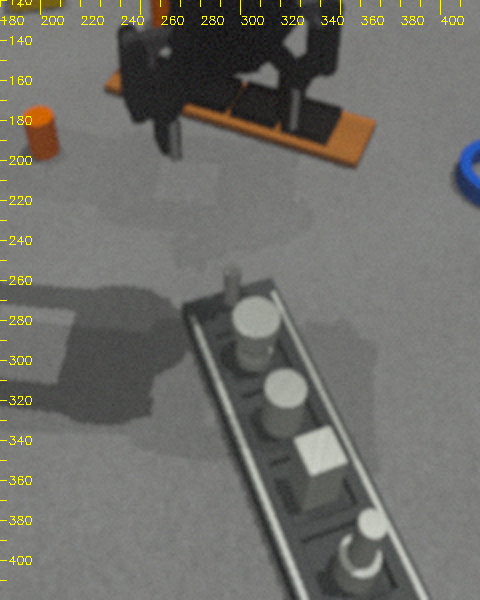

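All four stand upright in their nests. From the post the order is knob (scene 200,225), drum (172,238), block (141,246), spindle (105,243). The arm is clear, so I'm handing in.

```bash
python3 -c "
from cell import robot
print(robot.close_job())"
```

```text
the job is handed in; nothing more can be done
None
```

All four blanks are in the fixture nests in the rack's order: knob next to the index post, then drum, block and spindle. The job was handed in at about 52 s of the 122 s allowed.

- **Set-down:** I lowered the spindle, block and drum until the wrist force showed contact (about 3–4 N). The knob's contact was fainter, about 1–2 N, but it came at the height I had worked out for it. I released each one only then.
- **Final check:** the last scene, side and wrist pictures show all four upright inside their nests with the gripper clear. I did not touch the orange look-alikes.
- **Tool tilt:** fast moves made the tool lean by up to about 5°, and I corrected this between moves. At release each blank leaned at most about 2° from upright, and each settled flat.
- **Position estimates:** the scene and side cameras disagreed with the wrist camera by 2–5 mm, so I worked from the wrist measurements.
- **First grasp redone:** the arm sprang up about 13 mm before the first grasp, so it caught the spindle too high. I let go in the cup and gripped it again before lifting.

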